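Clamp the incubator lid and start its fan

ROBOT

A 6-joint arm with a two-finger parallel gripper is mounted at the origin on the work surface. World frame = base frame: x ahead of the robot, y to its left, z up, the work surface at z = 0. Lengths are in mm, angles in rad, forces in N, time in s.
With the tool pointing down it reaches from about 400 to 925 mm from the base axis. Payload 12.5 kg.
Tool frame: the origin (TCP) lies midway between the tips of the shut fingers; the grasp point (between the pads) lies 19 mm behind it; y points along the fingers, x is the direction in which the jaws open and shut, and the axes are right-handed (so a half turn about y gives the same grasp; the last joint's range is limited). The gripper opens to 95 mm and grips with 3 to 60 N. Pads are 20 mm wide; open, the fingers measure 119 mm over their backs; the gripper's body (75 mm by 180 mm) begins 59 mm behind the grasp point.
Start: joints at [-1.23, 0.491, 1.559, -0, 1.092, -0.106], TCP at [270.075, -563.654, 214.661] pointing down, gripper open.
Joint ranges: [-3.1, 3.1], [-0.84, 2.19], [0.05, 2.79], [-1.13, 4.28], [0.06, 2.93], [-2.69, 2.69]. Speed limits (rad/s): [2.22, 2.22, 2.79, 3.14, 3.14, 3.14].

INTERFACE

Orientations are given as [roll, pitch, yaw] about the fixed x, y, z axes, in that order (R = Rz(yaw) Ry(pitch) Rx(roll)).
In Python, from cell import env, vision, job gives the robot as it stands.
- The arm moves only by the shell command python3 -m crank 'ROWS' [OPENING]. ROWS is JSON, a list of rows, each a list of 6 numbers: the shift along the tool's x, y, z in mm, then the turn, a rotation vector about the tool's x, y, z in degrees. In form: [[x, y, z, rx, ry, rz], ...]. A call has 1 to 5 rows; each row is the pose to reach, as a shift and turn from the pose measured when the call began, along the tool's axes at that moment; what a row does not reach only later rows make up. A row lasts 1/10 s, in which the tool goes at most 50 mm and 8.59 degrees, less where a joint would pass 70% of its speed; a pose out of reach is approached as far as the arm can. A call with a gripper value outside its range is refused whole. OPENING is the opening, from 0 (shut) to 1 (fully open), set as the call begins (- or left out, the last holds). The fingers move at their own pace and stop on an object; the grip force is fixed at half the most. Time passes only in rows, so rows that repeat a pose let the fingers close. It gives the time, the measured TCP pose, the force and the opening at its end, in the units of the state.
- env.state(): the state, without advancing time (a new reading comes with each control period).
- vision.read_camera(name): name is "scene" or "top" or "wrist"; returns (picture, depth): 480x640x3 uint8, blue, green, red; 480x640 float32, mm along the optical axis (not along the pixel's ray), 0 where there is no reading.
- vision.calibration(name): a dict with "vertical_fov" (degrees; the focal length in pixels is half the picture's height over the tangent of half this angle, whatever the lens; pixels are square), "cx", "cy" (the principal point, pixels), "pose" (4x4, takes a point from camera to world coordinates). Camera axes: x right, y down, z forward; pixel columns grow to the right and rows downward; lengths in mm; the calibration is good to about 2 mm. A picture is of the moment at which its call begins: read the wrist's pose just before it. calibration takes no time and is no camera call; for the wrist camera it gives the pose at the moment of the call.
- job.job_done(): hands the job in, once; it reports no verdict.
The state is a dict: "t": time; "joints": joint angles; "qvel": joint speeds; "tau": joint torques, N m; "eef_pos": TCP position; "tcp_rot": TCP orientation; "ft_force": force on the tool from outside, world axes, zero at the start; "moment": the same for the moment, N m; "opening": opening from 0.0 (shut) to 1.0 (fully open).
Only numpy, scipy, OpenCV 4.12 (cv2) and the standard library are available. Lean on these libraries where they do the work, as an engineer would, in place of code of your own. Each camera call takes 0.05 s, during which the arm holds its last target.

TASK

Close up the small bench incubator: swing the wire loop of its draw latch over the keeper hook on the lid, then press the latch lever down flat over center so that it stays flat by itself and holds the lid down on its gasket. Then turn the selector on the fan console exactly three clicks clockwise from its first mark and let go. Leave the other lab things where they stand.

Things in the scene. Friction and masses are not known exactly. Their poses are not given: they have to be found in the camera images.
- chamber: Bench incubator, a white box 270 deep, 250 wide, 150 high (mm), fixed to the table. Its front is a flat face sloping 35 degrees from level, low edge towards the robot, from 35 to 150 mm high; the upper part of the box is the grey lid. The latch and keeper stand mid-width on the face; nothing is above them. Origin underneath, 140 mm behind its front edge; front faces -x.
- latch: Base of the steel draw latch. Origin: on the sloping face, under the lever's pivot. Axes: x up the slope to the lid, y across the face, z straight out of the face. The lever's pivot axis is along y at z = 16 mm. The face reaches from x = -85 mm (front foot) to x = +115 mm; the lid begins at x = +27 mm.
- lever (a joint): Latch lever (rad). 0: flat at its stop, pointing down the slope (-x of latch); pi/2: straight out of the face; up to 2.1, leaning to the lid. Starts at 1.68 to 2.0; friction (0.12 N m) holds it where left. Steel blade 34 wide, 6 thick, reaching 74 mm from the pivot. With the loop hooked, pressing takes about 0.2 N m (3 to 5 N near the end) and snaps over center near 0.3.
- loop (a joint): Wire loop's angle to the lever (rad). Loop pivot: (x, z) = (-18 cos(t-0.26), 16 + 18 sin(t-0.26)) mm in the latch frame, t = lever. Loop minus lever = its angle over the face, from +x of latch outwards. Starts near 3.49, its stop, leaning back to the robot side. Swings nearly freely: below loop minus lever = 0.85 it falls on to the lid by itself, clearing the keeper's lip if lever is over 1.6.
- loop_bar (a point): Middle of the loop's end bar, a round steel bar 8 mm thick and 58 mm long across the face (along y of latch), 90 mm from the loop's pivot; two 8 mm thick side arms, 50 mm apart inside, join it to the lever. It passes over the lever's end with some 30 mm to spare. Hooked, it lies on the lid behind the keeper, under its lip.
- lever_end (a point): Outer face of the lever (on the lid's side when it stands up) at the black ridge near its free end, 68 mm from the pivot. The blade's outer face lies 4 mm off the line through the pivot; the ridge, 62 to 74 mm from the pivot, is 5 mm higher.
- keeper (a point): Keeper: a steel hook 26 mm wide standing 20 mm out of the lid's sloping front. This point is where the loop's bar is held, behind (up the slope of) the hook's post and under its lip. The lip is 4.5 mm thick, its underside 15.5 mm over the lid face, and reaches 7 mm up the slope from the post; the bar drops in behind it from above.
- lid (a joint): Lid angle about its rear hinge (rad): 0 shut hard; a springy gasket holds it 0.032 (about 5 mm at its front) open until the latch draws it down; clamped by the latch it stands at about 0.010.
- selector (a joint): Angle of the fan selector (rad), 0 at the first mark, where it starts; it grows clockwise seen from outside the console face, with click stops every 0.436 rad (25 degrees), up to 6 clicks (2.618). A click takes about 0.07 N m; between clicks it springs to the nearest one.
- selector_grip (a point): Fan selector: black knob on the sloping face (35 degrees, low edge to the robot) of a white console 140 x 120 x 102 mm, fixed left or right of the incubator. Point: on its axis, mid-height of the bar grip (46 long, 16 thick; top 12 mm above the point, 46 mm wide disc 18 mm below). Axes: x along the bar to its white pointer (up the slope at selector 0), y across the bar, z out along the axis.
- tube_rack: Bystander: white tube rack 110 x 100 x 83 mm, on the other side of the incubator than the console. Origin under its centre, z up.
- bottle_a: Bystander: glass bottle with blue cap, 72 mm wide, 150 mm high. Origin under its centre, z up.
- bottle_b: Bystander: glass bottle with blue cap, 72 mm wide, 130 mm high. Origin under its centre, z up.
- beaker: Bystander: clear cup, 72 mm wide, 90 mm high. Origin under its centre, z up.
- tip_box: Bystander: pipette tip box, 120 x 80 x 58 mm, nearest the robot on its left. Origin under its centre.
- pipette: Bystander: hand pipette lying on the table in front of the incubator, about 250 mm long along its x, 30 mm high. Origin under its handle.

How it is judged:
By the outcome, as a careful person would: the job done as asked, in the order asked, and still so for the second after the job is handed in, with the robot touching nothing.
It also fails if it takes over 54 s, if anything falls off the work surface, if the arm or the gripper's body presses on something with over 40 N, if the wrist force passes 120 N, or if a joint passes its speed limit or range.

## Working session

There is one attempt and no reset: what is moved stays moved. The work goes in short steps, Python scripts to look and compute and a shell command to move; the robot and the scene stay as the last step left them, time stands still between calls to the robot, and variables do not carry over. Pictures are saved under pics/ and viewed, and the job is handed in when it is done.

```bash
ls; mkdir -p pics
python3 - <<'E'
from cell import env,vision,job
import cv2,numpy as np
s=env.state();print(s)
for n in("scene","top","wrist"):
    c=vision.calibration(n);print(n,c)
    p,d=vision.read_camera(n)
    cv2.imwrite(f"pics/{n}0.png",p);np.save(f"pics/{n}0.npy",d)
E
```

```text
pics
{'t': 0.0, 'joints': array([-1.22956486e+00,  4.91579303e-01,  1.55946044e+00, -5.37309892e-06,
        1.09168689e+00, -1.05604626e-01]), 'qvel': array([-0.00069555, -0.00193254, -0.00064576,  0.00050338, -0.00098295,
        0.00044763]), 'tau': array([-1.29781853e-03, -6.12647295e+01, -2.58179283e+01,  6.92218076e-02,
        4.82697668e-02, -1.38591836e-04]), 'eef_pos': array([ 270.00552316, -563.39584363,  214.04569474]), 'tcp_rot': array([-1.57068153e+00,  1.12816647e-03, -1.12395769e+00]), 'ft_force': array([-0.108453  , -0.06143752, -0.27144267]), 'moment': array([ 0.0139124 ,  0.0125435 , -0.02347973]), 'opening': 0.9979340783447505}
scene {'vertical_fov': 50.97391188661465, 'cx': 316.9113717606526, 'cy': 237.4393548072056, 'pose': array([[ 3.99796341e-01,  6.62738992e-01, -6.33198163e-01,
         1.35664248e+03],
       [ 9.16560715e-01, -2.82340886e-01,  2.83196187e-01,
        -3.61359502e+02],
       [ 8.90742549e-03, -6.93585361e-01, -7.20319377e-01,
         1.05770961e+03],
       [ 0.00000000e+00,  0.00000000e+00,  0.00000000e+00,
         1.00000000e+00]])}
to
[... 182 characters left out ...]
       [-9.99799219e-01,  9.87705234e-03,  1.74345985e-02,
        -3.49506295e+00],
       [-1.81288364e-02, -7.52097604e-02, -9.97002927e-01,
         1.19629338e+03],
       [ 0.00000000e+00,  0.00000000e+00,  0.00000000e+00,
         1.00000000e+00]])}
wrist {'vertical_fov': 58.23038931092476, 'cx': 319.06519237424203, 'cy': 234.56794101857966, 'pose': array([[ 4.31565275e-01, -8.72138435e-01, -2.30490701e-01,
         3.34864623e+02],
       [-9.02078494e-01, -4.17920996e-01, -1.07686728e-01,
        -5.32846436e+02],
       [-2.40916876e-03,  2.54394557e-01, -9.67097516e-01,
         3.85042521e+02],
       [ 0.00000000e+00,  0.00000000e+00,  0.00000000e+00,
         1.00000000e+00]])}
```

View pics/scene0.png

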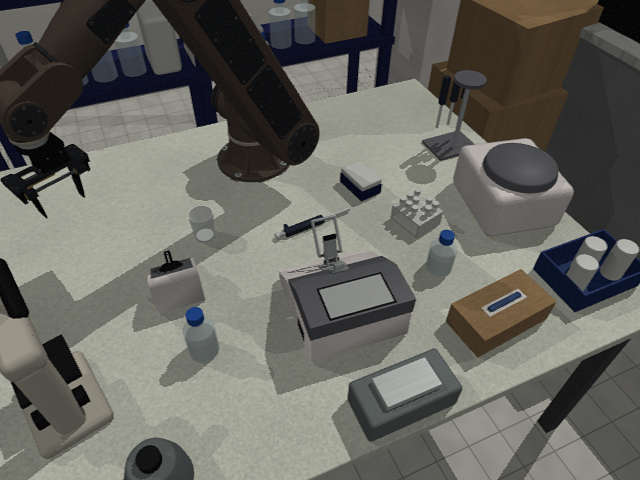

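View pics/top0.png

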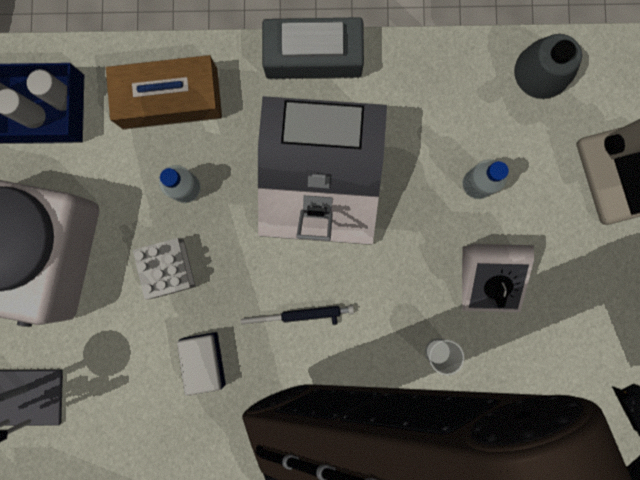

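View pics/wrist0.png

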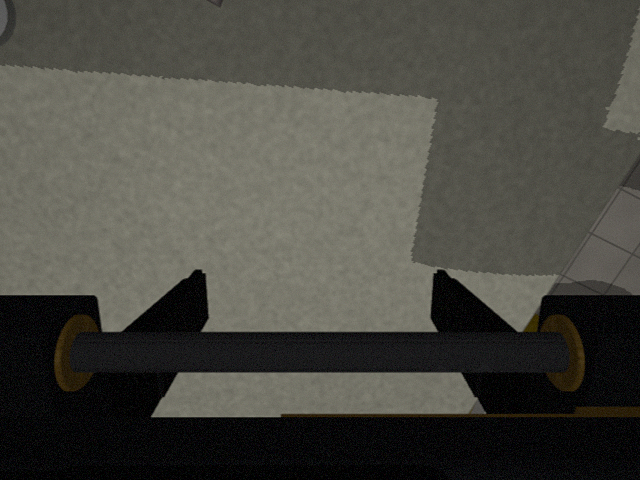

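The scene view shows the incubator at about (350,310), with the latch loop at (327,235). In the top view the incubator is at (320,170), the console at (497,280), the beaker at (445,355) and the pipette at (310,315). Next I'll make helpers and zoom in.

```bash
cat > h.py <<'E'
from cell import env,vision,job
import cv2,numpy as np
from scipy.spatial.transform import Rotation as R
def K(c):
    f=240/np.tan(np.radians(c["vertical_fov"]/2));return f,c["cx"],c["cy"]
def cloud(c,d):
    f,cx,cy=K(c);v,u=np.mgrid[0:480,0:640]
    P=np.stack([(u-cx)/f*d,(v-cy)/f*d,d],-1)@c["pose"][:3,:3].T+c["pose"][:3,3]
    P[d<=0]=np.nan;return P
def proj(c,X):
    f,cx,cy=K(c);q=(np.asarray(X)-c["pose"][:3,3])@c["pose"][:3,:3]
    return np.stack([cx+f*q[...,0]/q[...,2],cy+f*q[...,1]/q[...,2]],-1)
def ray(c,u,v):
    f,cx,cy=K(c);d=np.array([(u-cx)/f,(v-cy)/f,1.])@c["pose"][:3,:3].T
    return c["pose"][:3,3],d/np.linalg.norm(d)
E
python3 - <<'E'
from h import *
t=cv2.imread("pics/top0.png");s=cv2.imread("pics/scene0.png")
cv2.imwrite("pics/tz.png",cv2.resize(t[80:330,240:560],None,fx=2.4,fy=2.4,interpolation=cv2.INTER_CUBIC))
cv2.imwrite("pics/sz.png",cv2.resize(s[180:380,130:430],None,fx=2.6,fy=2.6,interpolation=cv2.INTER_CUBIC))
P=cloud(vision.calibration("top"),np.load("pics/top0.npy"))
S=cloud(vision.calibration("scene"),np.load("pics/scene0.npy"))
np.set_printoptions(precision=0,suppress=True)
for u,v in [(270,230),(370,230),(270,200),(370,200),(320,110),(263,100),(383,105),(380,239),(261,235),(317,180),(498,285),(470,305),(520,305),(470,255),(530,250),(445,355),(400,330),(170,178),(498,170),(315,315)]:print(u,v,P[v,u])
print('scene')
for u,v in [(300,290),(350,330),(330,215),(328,245),(175,280),(168,262),(195,315),(202,225)]:print(u,v,S[v,u])
E
```

```text
270 230 [560. 117.  41.]
370 230 [557. -98.  50.]
270 200 [619. 113.  83.]
370 200 [616. -96.  91.]
320 110 [789.   6. 150.]
263 100 [811. 119. 151.]
383 105 [ 797. -120.  151.]
380 239 [ 541. -124.    3.]
261 235 [550. 138.  34.]
317 180 [650.  13. 140.]
498 285 [ 438. -354.   90.]
470 305 [ 395. -311.   35.]
520 305 [ 394. -418.   33.]
470 255 [ 500. -304.   74.]
530 250 [ 508. -419.  100.]
445 355 [ 285. -261.    4.]
400 330 [ 339. -165.    3.]
170 178 [659. 310. 131.]
498 170 [ 664. -344.  147.]
315 315 [375.  22.  23.]
scene
300 290 [ 699. -107.  154.]
350 330 [806. -30.  96.]
330 215 [373. 120.  19.]
328 245 [587.  13. 143.]
175 280 [ 515. -360.  104.]
168 262 [ 441. -363.   94.]
195 315 [ 671. -342.  151.]
202 225 [ 325. -249.   75.]
```

View pics/tz.png

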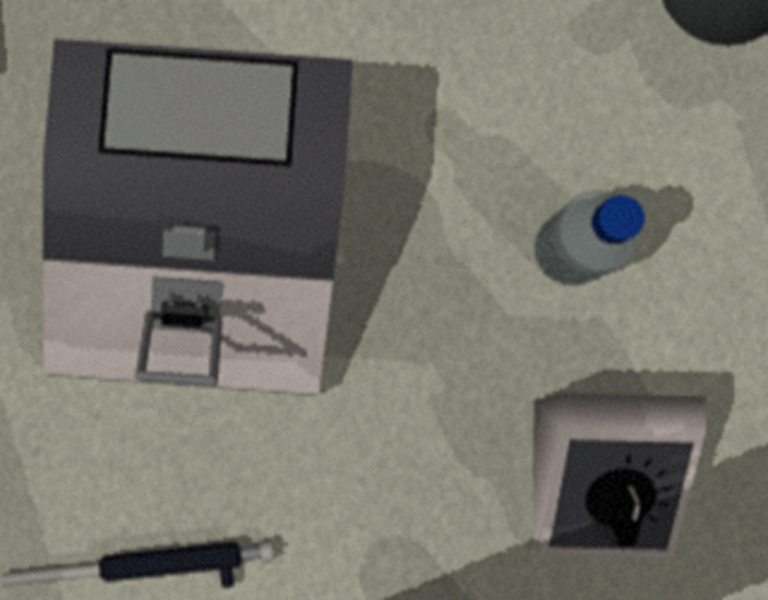

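View pics/sz.png

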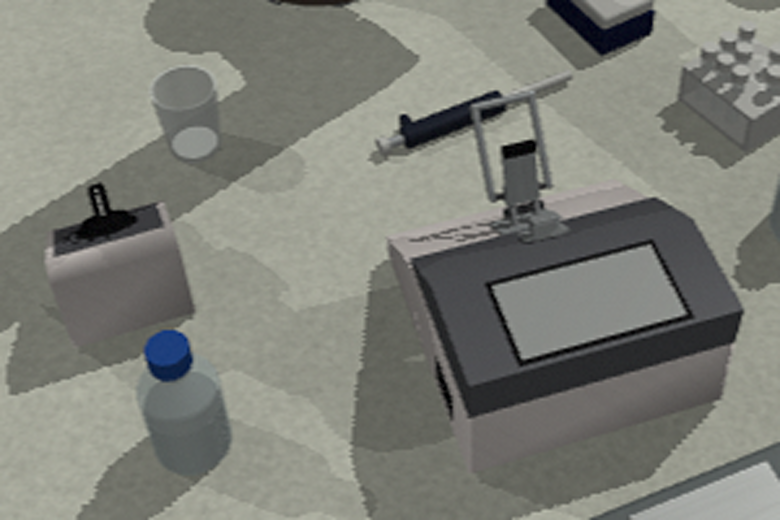

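Run:
```python
from h import *
np.set_printoptions(precision=4,suppress=True)
P=cloud(vision.calibration("top"),np.load("pics/top0.npy"))
def plane(Q):
    n0=None
    for i in range(8):
        c=Q.mean(0);n=np.linalg.svd(Q-c)[2][2];n*=np.sign(n[2]);r=(Q-c)@n
        Q=Q[abs(r)<max(2.5*np.median(abs(r)),1.5)]
    return c,n,r.std(),len(Q)
def rep(name,M):
    c,n,s,k=plane(P[M]);print(name,c,n,'slope',np.degrees(np.arccos(n[2])),'az',np.degrees(np.arctan2(-n[1],-n[0])),s,k)
    return c,n
v,u=np.mgrid[0:480,0:640]
T=P[(v>235)&(v<290)&(u>200)&(u<420)];print('table',T[:,2].mean(),T[:,2].std())
rep('face L',(u>268)&(u<292)&(v>195)&(v<228))
rep('face R',(u>338)&(u<372)&(v>195)&(v<233))
rep('face LR',((u>338)&(u<372)|(u>268)&(u<292))&(v>195)&(v<228))
rep('lid slope',((u>268)&(u<300)|(u>338)&(u<375))&(v>168)&(v<184))
rep('lid top',(u>280)&(u<360)&(v>110)&(v<140))
rep('console',((u>478)&(u<488)|(u>512)&(u<518))&(v>268)&(v<300))
# chamber edges: per row, lateral extents of points with z>30
Z=P[...,2]
for vv in range(105,240,12):
    m=(Z[vv]>25)&(u[vv]>245)&(u[vv]<400);i=np.where(m)[0]
    print(vv,i[0],i[-1],P[vv,i[0]],P[vv,i[-1]])
for vv in range(246,312,6):
    m=(Z[vv]>25)&(u[vv]>445)&(u[vv]<550);i=np.where(m)[0]
    if len(i):print('con',vv,i[0],i[-1],P[vv,i[0]],P[vv,i[-1]])
```

```text
table nan nanTraceback (most recent call last):
  File "<stdin>", line 15, in <module>
  File "<stdin>", line 11, in rep
  File "<stdin>", line 7, in plane
    u, s, vh = gufunc(a, signature=signature)
               ~~~~~~^^^^^^^^^^^^^^^^^^^^^^^^
    raise LinAlgError("SVD did not converge")
numpy.linalg.LinAlgError: SVD did not converge
```

```bash
cat > m.py <<'E'
from h import *
np.set_printoptions(precision=3,suppress=True)
P=cloud(vision.calibration("top"),np.load("pics/top0.npy"))
def plane(Q):
    Q=Q[~np.isnan(Q[:,0])]
    for i in range(8):
        c=Q.mean(0);n=np.linalg.svd(Q-c,full_matrices=False)[2][2];n*=np.sign(n[2]);r=(Q-c)@n
        Q=Q[abs(r)<max(2.5*np.median(abs(r)),1.5)]
    return c,n,r.std(),len(Q)
def rep(name,M):
    c,n,s,k=plane(P[M]);print(name,c,n,'slope',np.degrees(np.arccos(n[2])),'az',np.degrees(np.arctan2(-n[1],-n[0])),s,k)
    return c,n
v,u=np.mgrid[0:480,0:640]
E
cat > m1.py <<'E'
from m import *
rep('table',(v>245)&(v<290)&(u>200)&(u<420))
rep('face L',(u>268)&(u<292)&(v>195)&(v<228))
rep('face R',(u>338)&(u<372)&(v>195)&(v<233))
rep('face LR',((u>338)&(u<372)|(u>268)&(u<292))&(v>195)&(v<228))
rep('lid slope',((u>268)&(u<300)|(u>338)&(u<375))&(v>168)&(v<184))
rep('lid top',(u>280)&(u<360)&(v>110)&(v<140))
rep('console',((u>478)&(u<488)|(u>512)&(u<518))&(v>268)&(v<300))
Z=P[...,2]
for vv in range(105,240,12):
    m=(Z[vv]>25)&(u[vv]>245)&(u[vv]<400);i=np.where(m)[0]
    print(vv,i[0],i[-1],P[vv,i[0]],P[vv,i[-1]])
for vv in range(246,312,6):
    m=(Z[vv]>25)&(u[vv]>445)&(u[vv]<550);i=np.where(m)[0]
    if len(i):print('con',vv,i[0],i[-1],P[vv,i[0]],P[vv,i[-1]])
E
python3 m1.py
```

```text
table [478.538  34.381  -0.656] [ 0.001 -0.002  1.   ] slope 0.11845251475195578 az 108.28628055168222 1.549905480177708 7695
face L [595.869  93.015  69.566] [-0.568  0.049  0.822] slope 34.73742736498056 az -4.916114163930295 1.5206075566788724 643
face R [588.27  -65.514  73.516] [-0.57   0.041  0.821] slope 34.84895201526658 az -4.085081746495306 1.2038367954295497 942
face LR [594.281  -1.083  73.968] [-0.57   0.047  0.821] slope 34.851122994611025 az -4.701791084147699 1.381587906249037 1487
lid slope [660.752   2.172 124.016] [-0.56   0.044  0.828] slope 34.140203058524584 az -4.454494612972241 1.171542060186677 784
lid top [758.385   5.752 151.194] [ 0.037 -0.002  0.999] slope 2.149838216880107 az 176.18229167468218 1.4334171314827517 1993
console [ 439.925 -356.082   66.626] [-0.576  0.016  0.817] slope 35.20672309201378 az -1.631685354832456 1.2009015022255716 328
105 262 386 [800.852 121.492 150.434] [ 798.24  -126.163  147.458]
117 261 385 [777.862 124.089 145.691] [ 773.384 -123.557  148.951]
129 259 385 [752.355 127.649 149.435] [ 749.551 -123.313  147.23 ]
141 258 384 
[... 704 characters left out ...]
.48 ] [ 503.916 -423.337  102.629]
con 258 465 533 [ 495.533 -304.706   29.033] [ 491.751 -422.88   102.592]
con 264 465 532 [ 482.576 -304.732   27.454] [ 479.735 -422.345   97.486]
con 270 465 530 [ 469.536 -303.289   31.582] [ 467.711 -422.093   86.201]
con 276 465 529 [ 456.617 -303.667   28.641] [ 455.44  -421.64    80.716]
con 282 465 527 [ 443.713 -302.532   31.584] [ 443.02  -421.255   69.444]
con 288 464 526 [ 430.75  -301.236   26.773] [ 430.405 -422.017   60.491]
con 294 465 524 [ 417.919 -302.234   29.804] [ 417.673 -420.159   52.873]
con 300 465 523 [ 405.111 -301.574   30.911] [ 404.598 -421.83    41.178]
con 306 465 521 [ 392.318 -301.059   31.458] [ 391.618 -419.262   35.226]
```

```bash
cat > lat.py <<'E'
from h import *
np.set_printoptions(precision=3,suppress=True)
a=np.radians(-5.0);b=np.radians(35)
ex=np.array([np.cos(b)*np.cos(a),np.cos(b)*np.sin(a),np.sin(b)]);ey=np.array([-np.sin(a),np.cos(a),0]);ez=np.cross(ex,ey)
L=np.stack([ex,ey,ez],1);O=np.array([609.3,14.2,83.8])
def toW(p): return O+L@np.asarray(p,float)
def toL(w): return (np.asarray(w)-O)@L
def hit(c,u,v,y=0):
    o,d=ray(c,u,v);o=(o-O)@L;d=d@L
    return o+d*(y-o[1])/d[1]
def lev(t,r,off): # point at r along the lever, off to outer side
    return np.array([-r*np.cos(t)+off*np.sin(t),0,16+r*np.sin(t)+off*np.cos(t)])
def lp(t): return np.array([-18*np.cos(t-.26),0,16+18*np.sin(t-.26)])
def bar(t,ph): return lp(t)+90*np.array([np.cos(ph),0,np.sin(ph)])
E
python3 - <<'E'
from lat import *
cs=vision.calibration("scene");ct=vision.calibration("top")
print('ridge',hit(cs,329.6,237.7),'bar',hit(cs,324,219.5))
S=cloud(cs,np.load("pics/scene0.npy"))
for n,c,I in(("s",cs,cv2.imread("pics/scene0.png")),("t",ct,cv2.imread("pics/top0.png"))):
    J=cv2.resize(I,None,fx=6,fy=6,interpolation=cv2.INTER_CUBIC)
    pts=dict(O=[0,0,0],lidL=[27,60,0],lidR=[27,-60,0],bl=[115,0,0],kp=[60,0,20],f=[-85,0,0],fl=[-85,125,0],fr=[-85,-125,0])
    for k,p in pts.items():
        q=proj(c,toW(p))*6+2.5;cv2.circle(J,tuple(int(x) for x in q),4,(0,0,255),1);cv2.putText(J,k,(int(q[0])+5,int(q[1])),0,.5,(0,255,0),1)
    q=proj(c,toW([0,0,40]))*6; x,y=int(q[0])-400,int(q[1])-300
    cv2.imwrite(f"pics/o{n}.png",J[y:y+600,x:x+800]);print(n,x,y)
E
```

```text
ridge [32.661  0.    82.056] bar [ 10.098   0.    125.043]
s 1572 1209
t 1495 978
```

View pics/os.png

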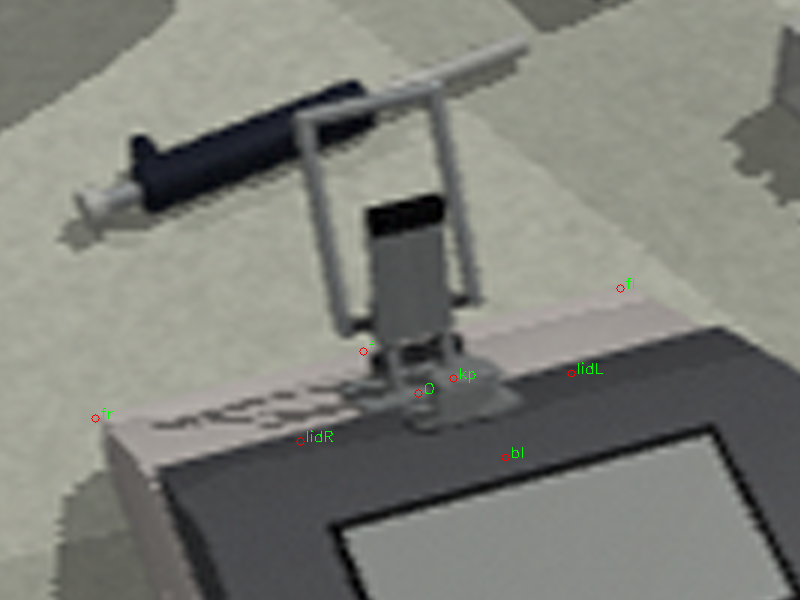

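View pics/ot.png

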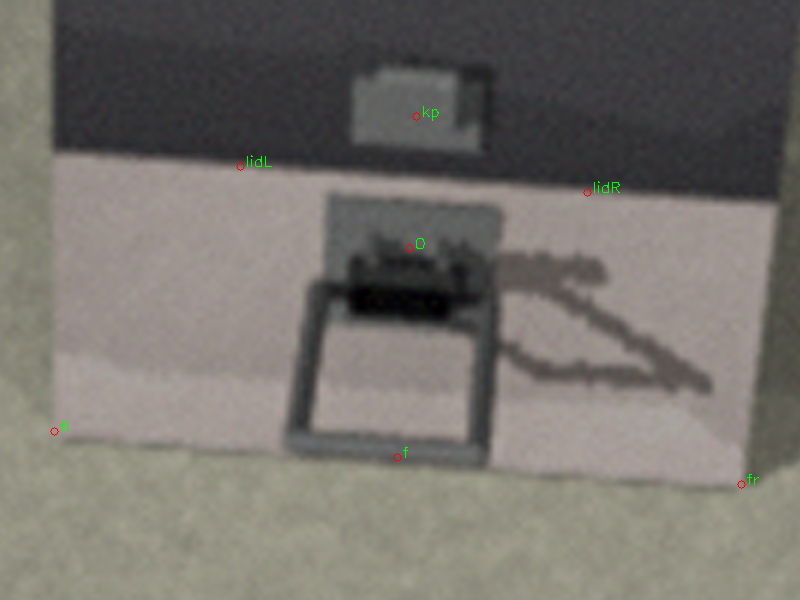

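The overlays land on the box corners to within about 2 px. In the scene picture the loop's bar is at (324,219) and the black ridge at (330,238), which gives lever ≈ 2.0 and loop minus lever ≈ 1.49. Now a move-planning helper.

```bash
cat >> lat.py <<'E'
def pose(a_deg,g_deg,tw=0):
    A=np.radians(a_deg);g=np.radians(g_deg)
    f=np.array([np.cos(A),np.sin(A),0]);x=np.array([np.sin(A),-np.cos(A),0]);y=np.sin(g)*f-np.array([0,0,np.cos(g)])
    M=np.stack([x,y,np.cross(x,y)],1)
    return M@R.from_euler('y',tw,degrees=True).as_matrix()   # tw + = clockwise from outside
def go(p,M,s=None):
    s=s or env.state();R0=R.from_euler('xyz',s["tcp_rot"]).as_matrix()
    return np.round(np.r_[R0.T@(np.asarray(p)-s["eef_pos"]),R.from_matrix(R0.T@M).as_rotvec(degrees=True)],1)
E
python3 - <<'E'
from lat import *
B=toW(bar(1.98,1.49));print('bar',B, 'ridge',toW(lev(1.98,68,9)),'lever tip',toW(lev(1.98,74,0)))
f=np.array([np.cos(a),np.sin(a),0])
p=B-45*f+[0,0,60];print(p,go(p,pose(-5,0)))
E
```

```text
bar [546.84   19.665 190.672] ridge [595.373  15.418 165.331] lever tip [585.392  16.292 169.407]
[502.011  23.587 250.672] [-429.2  -36.1  462.9    0.    30.6   -0. ]
```

```bash
python3 -m crank '[[-429,-60,463,0,30.6,0],[-429,-60,463,0,30.6,0],[-429,-60,463,0,30.6,0],[-429,-60,463,0,30.6,0],[-429,-60,463,0,30.6,0]]' 0
python3 - <<'E'
from lat import *
B=toW(bar(1.98,1.49));f=np.array([np.cos(a),np.sin(a),0])
p=B-45*f+[0,0,60];print(p,go(p,pose(-5,0)))
E
```

```text
t: 0.65
eef_pos: [361.8, -330.3, 238.4]
tcp_rot: [-1.571, 0.001, -1.662]
ft_force: [0.5, 0.9, 0.1]
opening: 0.638
[502.011  23.587 250.672] [-365.2  -12.   107.5    0.    -0.2   -0.1]
```

```bash
python3 -m crank '[[-365,-12,108,0,0,0],[-365,-12,108,0,0,0],[-365,-12,108,0,0,0],[-365,-12,108,0,0,0],[-365,-12,108,0,0,0]]' 0;python3 -m crank '[[-130,0,38,0,0,0],[-130,0,38,0,0,0],[-130,0,38,0,0,0],[-130,0,38,0,0,0],[-130,0,38,0,0,0]]' 0
python3 - <<'E'
from lat import *
B=toW(bar(1.98,1.49));f=np.array([np.cos(a),np.sin(a),0])
p=B-45*f+[0,0,60];print(p,go(p,pose(-5,0)))
c=vision.calibration("wrist");p,d=vision.read_camera("wrist");cv2.imwrite("pics/w1.png",p);np.save("pics/w1.npy",d);np.save("pics/w1c.npy",c["pose"])
c=vision.calibration("scene");p,d=vision.read_camera("scene");cv2.imwrite("pics/s1.png",cv2.resize(p[120:320,200:466],None,fx=3,fy=3,interpolation=2))
E
```

```text
t: 1.15
eef_pos: [453.9, -97.9, 246.5]
tcp_rot: [-1.571, 0.001, -1.662]
ft_force: [0.1, -1.7, 0.2]
opening: 0.216
t: 1.65
eef_pos: [503.4, 28.7, 246.3]
tcp_rot: [-1.572, 0.001, -1.66]
ft_force: [0.3, -0.7, -0.7]
opening: 0.003
[502.011  23.587 250.672] [ 5.2 -4.4 -0.9  0.1 -0.1 -0. ]
```

View pics/w1.png

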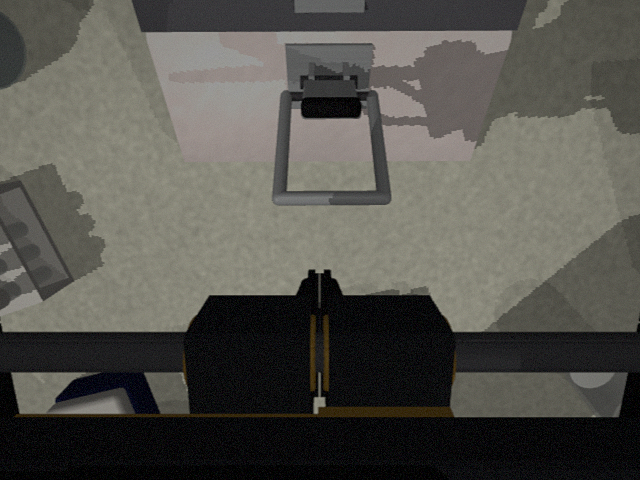

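View pics/s1.png

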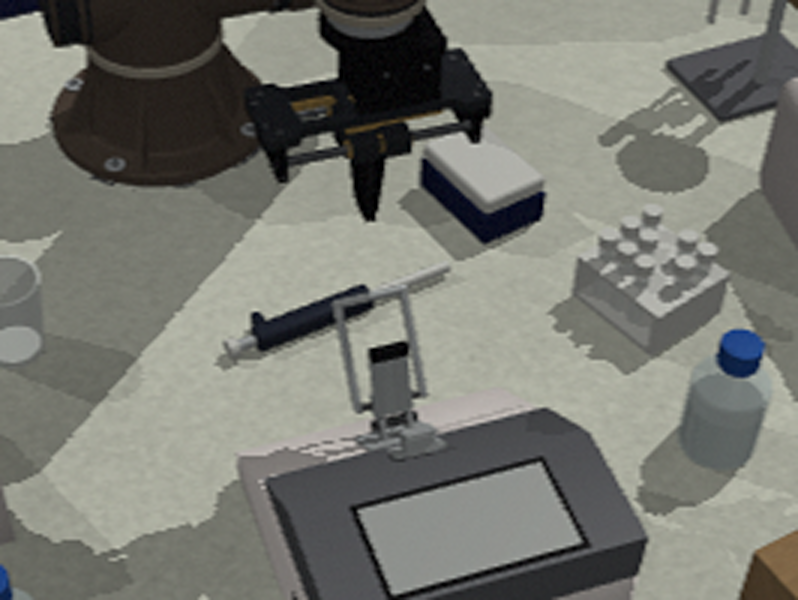

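The wrist view shows the loop's bar from (273,199) to (391,199), centred at (331,199), and the black ridge at (331,107). The closed fingertips are at (319,272). I'll check that these fit the model.

Run:
```python
from lat import *
c=vision.calibration("wrist")
print(hit(c,331,199),bar(1.98,1.49), proj(c,toW(bar(1.98,1.49))), proj(c,toW(lev(1.98,74,5))),proj(c,toW(lev(1.98,62,9))))
P=cloud(c,np.load("pics/w1.npy"));print('bar depth pts',toL(np.nanmedian(P[197:202,290:370].reshape(-1,3),0)),toL(np.nanmedian(P[102:112,310:352].reshape(-1,3),0)))
# two-view of bar mid: scene px (324,219.5)
cs=vision.calibration("scene");o1,d1=ray(c,331,199);o2,d2=ray(cs,324.5,219.5)
s=np.linalg.lstsq(np.stack([d1,-d2],1),o2-o1,rcond=None)[0];X1=o1+s[0]*d1;X2=o2+s[1]*d2;print(toL(X1),toL(X2))
```

```text
[ 65.55    0.    196.402] [  9.939   0.    123.506] [326.674 175.323] [326.095  90.552] [325.822  80.09 ]
bar depth pts [ -3.552  -1.6   127.548] [26.643 -2.527 85.839]
[ -6.307  -2.507 124.825] [ -3.842   4.907 122.091]
```

Run:
```python
from lat import *
c=vision.calibration("wrist");print(np.abs(c["pose"]-np.load("pics/w1c.npy")).max())
for k,p in dict(O=[0,0,0],fl=[-85,125,0],fr=[-85,-125,0],lL=[27,100,0],lR=[27,-100,0]).items(): print(k,proj(c,toW(p)))
P=cloud(c,np.load("pics/w1.npy"))
import m
m.P=P;u,v=m.u,m.v
m.rep('table',(v>190)&(v<260)&(u>130)&(u<250));m.rep('face',(v>60)&(v<150)&((u>195)&(u<265)|(u>400)&(u<450)))
m.rep('tableR',(v>180)&(v<260)&(u>420)&(u<520))
ct=vision.calibration("top");p,d=vision.read_camera("top");cv2.imwrite("pics/t1.png",p)
PT=cloud(ct,d);np.save("pics/t1.npy",d)
for vv in range(225,245,2):print(vv,toL(PT[vv,315]).round(1),toL(PT[vv,307]).round(1))
```

```text
1.454102035072534
O [324.448  70.932]
fl [181.85  162.105]
fr [466.493 160.781]
lL [177.665  34.606]
lR [471.907  32.956]
table [486.535 158.424   1.249] [-0.001 -0.002  1.   ] slope 0.13008320519519767 az 50.14093682243818 0.6756864576760813 7674
face [586.053  26.654  67.44 ] [-0.571  0.049  0.819] slope 34.984147705447654 az -4.933738267991487 0.607308026656322 10275
tableR [ 466.006 -118.719    0.844] [-0.    -0.001  1.   ] slope 0.07861718988392355 az 73.90325248807873 0.6781827861058642 7310
225 [197.9 -12.7 439.3] [198.7  -3.3 442.3]
227 [197.8 -13.  444. ] [195.9  -3.4 442.2]
229 [194.7 -13.2 443.5] [193.9  -3.6 443.6]
231 [193.1 -13.4 445.3] [193.1  -3.9 446.9]
233 [192.3 -13.6 448.7] [192.   -4.2 449.7]
235 [189.9 -13.8 449.3] [189.9  -4.3 450.9]
237 [187.2 -13.9 449.4] [187.3  -4.5 451. ]
239 [187.2 -14.2 454.1] [185.   -4.6 451.9]
241 [184.8 -14.4 454.6] [183.3  -4.8 453.6]
243 [183.6 -14.6 457.2] [182.2  -5.1 456.4]
```

The wrist view is better conditioned. It gives bar ≈ (-6,-2,124.5) and lever ≈ 1.86, and loop = 3.50 agrees with the stop. I'm shifting the latch origin 2 mm to -y.

```bash
sed -i 's/O=np.array(\[609.3,14.2,83.8\])/O=np.array([609.1,12.2,83.8])/' lat.py
python3 - <<'E'
from lat import *
f=np.array([np.cos(a),np.sin(a),0])
B=toW(bar(1.86,1.64));print(B,go(B-32*f+[0,0,-13],pose(-5,0)))
for ph in (1.4,1.1,.85,.75):
    q=toW(bar(1.86,ph));print(ph,q,go(q-12*f+[0,0,-13],pose(-5,0)), toL(q-12*f+[0,0,-13]))
E
```

```text
[533.725  18.794 181.924] [ 5.7 77.7 -0.8  0.  -0.3 -0. ]
1.4 [551.912  17.203 193.371] [ 5.5 66.2 37.4  0.  -0.3 -0. ] [ -1.464  -0.    118.917]
1.1 [577.589  14.957 201.065] [ 5.4 58.5 63.2  0.  -0.3 -0. ] [ 24.063   0.    110.435]
0.85 [599.942  13.001 201.403] [ 5.3 58.2 85.6  0.  -0.3 -0. ] [42.638 -0.    97.842]
0.75 [608.79   12.227 199.97 ] [ 5.2 59.6 94.5  0.  -0.3 -0. ] [49.091  0.    91.574]
```

```bash
python3 -m crank '[[5.5,38,-2,0,0,0],[5.5,78,-2,0,0,0],[5.5,78,-2,0,0,0],[5.5,78,-2,0,0,0]]' 0;python3 -m crank '[[0,0,15,0,0,0],[0,-5,25,0,0,0],[0,-10,36,0,0,0],[0,-14,46,0,0,0],[0,-14,46,0,0,0]]' 0
python3 - <<'E'
from lat import *
p,d=vision.read_camera("wrist");cv2.imwrite("pics/w2.png",p)
p,d=vision.read_camera("scene");cv2.imwrite("pics/s2.png",cv2.resize(p[120:320,200:466],None,fx=3,fy=3,interpolation=2))
print(toL(env.state()["eef_pos"]))
E
```

```text
t: 2.2
eef_pos: [500.9, 21.1, 169.3]
tcp_rot: [-1.572, 0.001, -1.664]
ft_force: [1.1, 0.4, 0.5]
opening: 0.003
t: 2.7
eef_pos: [548.3, 16.6, 184.8]
tcp_rot: [-1.569, 0.001, -1.664]
ft_force: [-0.7, 0.0, -0.4]
opening: 0.003
[  5.974  -0.836 117.679]
```

View pics/w2.png

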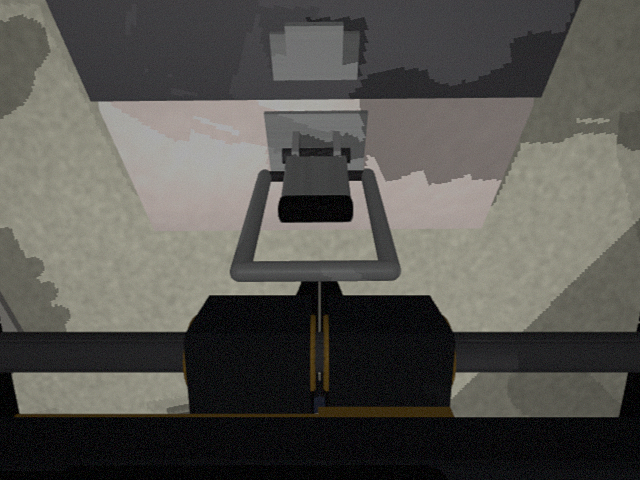

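View pics/s2.png

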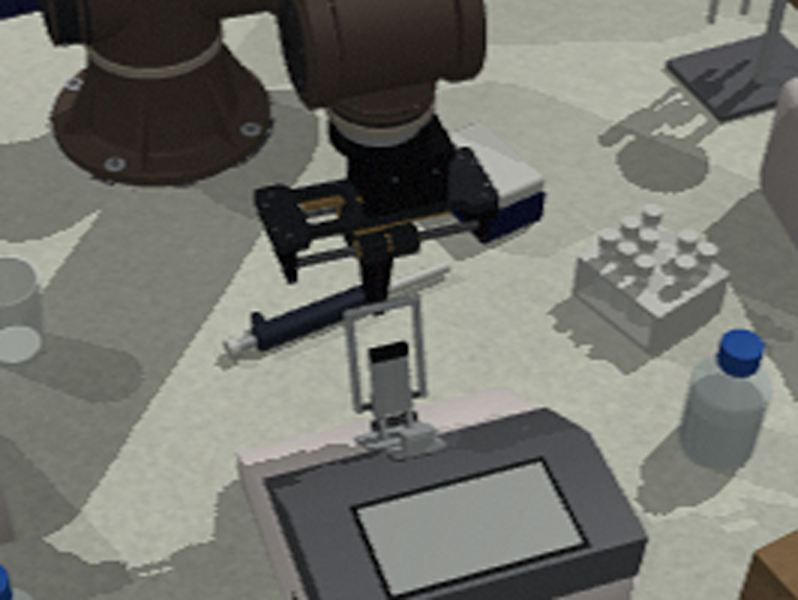

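The bar is at (315,271) in the wrist view, in front of the fingertip and moving with it. I'll keep pushing.

```bash
python3 -m crank '[[0,-2,12,0,0,0],[0,-3,24,0,0,0],[0,-3,36,0,0,0],[0,-3,46,0,0,0],[0,-3,52,0,0,0]]' 0; python3 -m crank '[[0,0,4,0,0,0],[0,0,4,0,0,0]]' 0;  python3 - <<'E'
from lat import *
p,d=vision.read_camera("wrist");cv2.imwrite("pics/w3.png",p)
p,d=vision.read_camera("scene");cv2.imwrite("pics/s3.png",cv2.resize(p[120:320,200:466],None,fx=3,fy=3,interpolation=2))
print(toL(env.state()["eef_pos"]))
E
```

```text
t: 3.3
eef_pos: [599.3, 11.9, 186.2]
tcp_rot: [-1.572, 0.001, -1.664]
ft_force: [-0.1, 0.7, 0.3]
opening: 0.007
t: 3.5
eef_pos: [603.6, 11.4, 185.9]
tcp_rot: [-1.572, 0.001, -1.664]
ft_force: [-0.1, 0.2, -0.7]
opening: 0.003
[53.765 -1.196 87.263]
```

View pics/w3.png

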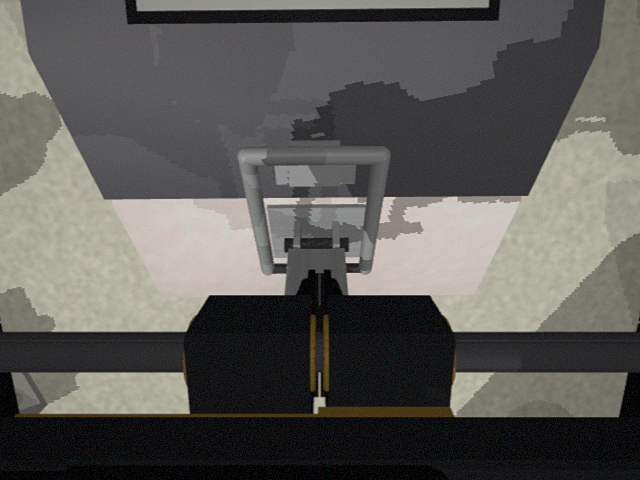

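View pics/s3.png

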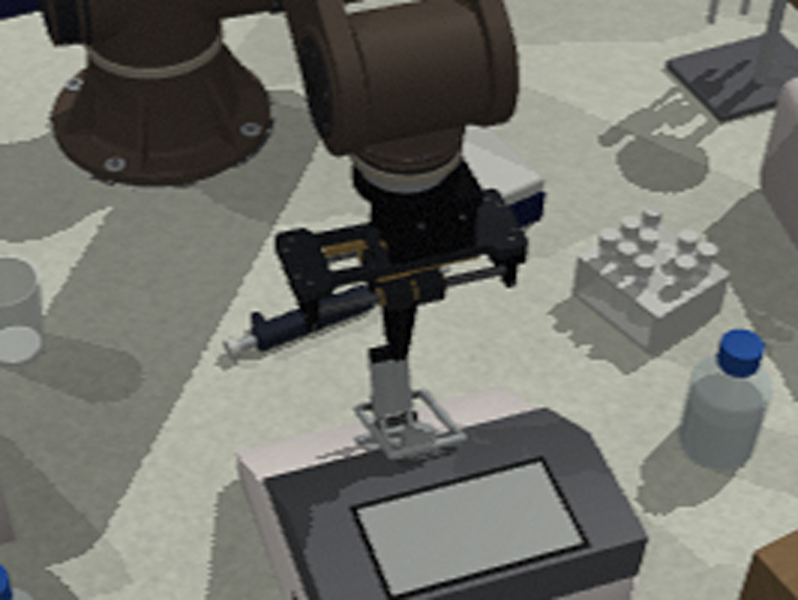

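```bash
python3 -m crank '[[0,0,0,0,0,0],[0,0,0,0,0,0],[0,0,0,0,0,0]]' 0;  python3 - <<'E'
from lat import *
p,d=vision.read_camera("wrist");cv2.imwrite("pics/w4.png",p);P=cloud(vision.calibration("wrist"),d)
for uv in [(315,150),(315,155),(315,145),(300,155),(250,200),(375,200),(318,255)]:print(uv,toL(P[uv[1],uv[0]]).round(1))
p,d=vision.read_camera("scene");cv2.imwrite("pics/s4.png",cv2.resize(p[190:290,260:393],None,fx=6,fy=6,interpolation=2))
E
```

```text
t: 3.9
eef_pos: [602.9, 11.5, 186.2]
tcp_rot: [-1.572, 0.001, -1.664]
ft_force: [-1.0, -0.0, -0.1]
opening: 0.006
(315, 150) [79.4  0.6 22.4]
(315, 155) [76.7  0.6 22.7]
(315, 145) [71.5  0.7  8.6]
(300, 155) [77.1  7.8 23.2]
(250, 200) [22.6 41.3 -0.7]
(375, 200) [ 46.1 -31.1  23.1]
(318, 255) [ 9.5 -0.2 31.9]
```

View pics/w4.png

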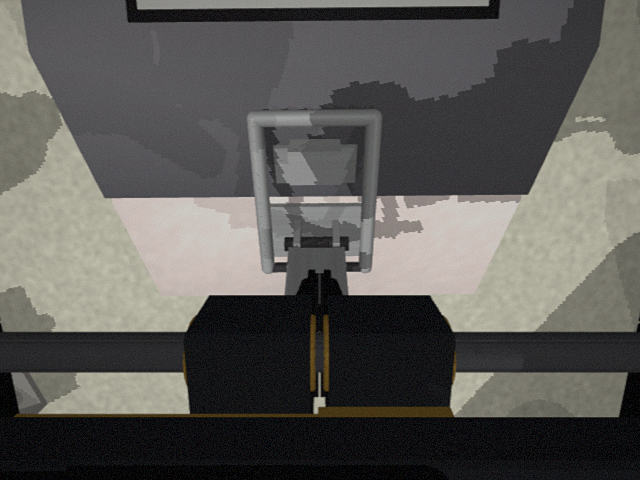

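View pics/s4.png

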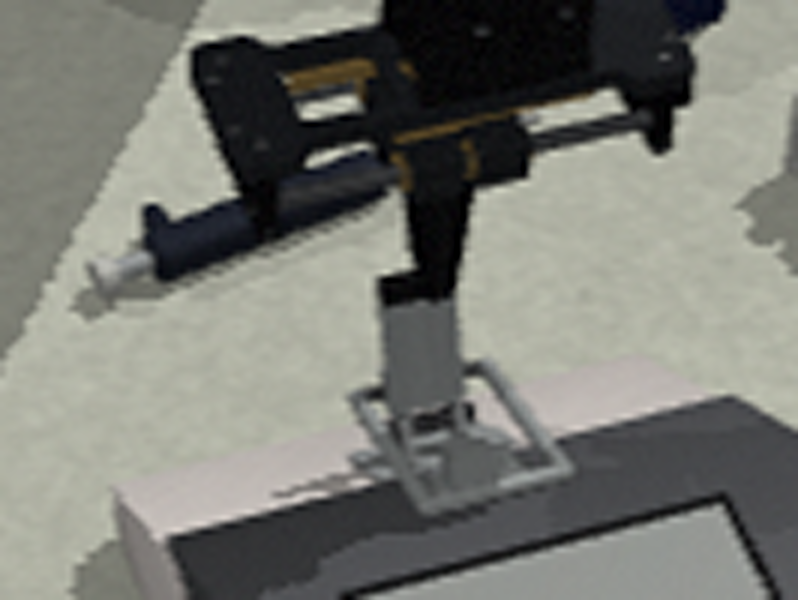

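The loop has fallen flat on the lid. In the wrist view its bar is at (315,118), up-slope of the keeper at (315,160). Next I plan the lever press along its arc.

```bash
cat >> lat.py <<'E'
def press(t,g,h=8,d=0,pen=0,r=68,off=9):
    be=np.radians(35-g);N=np.array([np.sin(t),0,np.cos(t)]);D=np.array([-np.sin(be),0,-np.cos(be)]);F=np.array([np.cos(be),0,-np.sin(be)])
    p=lev(t,r,off)+h*np.tanh(8*np.sin(t-be))*F+d*D-pen*N
    return toW(p),pose(-5,g)
E
python3 - <<'E'
from lat import *
print('down',go(env.state()["eef_pos"]+[0,0,-18],pose(-5,0)))
for t,g,d in [(1.86,0,8),(1.7,0,7),(1.55,0,6),(1.4,0,5),(1.25,0,4),(1.1,0,2),(.95,0,1),(.8,6,0),(.65,12,0),(.5,18,0),(.4,22,0),(.3,26,0),(.2,30,0),(.1,34,0),(0,35,0)]:
    p,M=press(t,g,d=d);print(t,p.round(1),go(p,M))
E
```

```text
down [ 0.  18.   0.   0.1 -0.4 -0. ]
1.86 [595.   13.4 156.3] [-1.1 29.9 -8.   0.1 -0.4 -0. ]
1.7 [584.5  14.4 154.3] [ -1.1  31.9 -18.6   0.1  -0.4  -0. ]
1.55 [575.2  15.2 151.1] [ -1.   35.1 -27.9   0.1  -0.4  -0. ]
1.4 [566.6  15.9 146.5] [ -1.   39.7 -36.6   0.1  -0.4  -0. ]
1.25 [558.9  16.6 140.7] [ -0.9  45.6 -44.3   0.1  -0.4  -0. ]
1.1 [552.3  17.2 134.8] [ -0.9  51.5 -50.8   0.1  -0.4  -0. ]
0.95 [546.9  17.6 127. ] [ -0.8  59.2 -56.2   0.1  -0.4  -0. ]
0.8 [542.9  18.  119.4] [ -0.8  66.9 -60.3   6.1  -0.4  -0. ]
0.65 [540.1  18.2 110.2] [ -0.8  76.1 -63.1  12.1  -0.4  -0. ]
0.5 [538.6  18.4 100.6] [ -0.7  85.7 -64.5  18.1  -0.4   0. ]
0.4 [538.3  18.4  94.1] [ -0.7  92.2 -64.8  22.1  -0.4   0. ]
0.3 [538.6  18.4  87.5] [ -0.7  98.7 -64.6  26.1  -0.4   0. ]
0.2 [539.2  18.3  80.9] [ -0.7 105.4 -63.9  30.1  -0.4   0.1]
0.1 [540.3  18.2  74.1] [ -0.7 112.2 -62.8  34.1  -0.4   0.1]
0 [539.3  18.3  65.3] [ -0.7 121.  -63.8  35.1  -0.4   0.1]
```

```bash
python3 -m crank '[[-1,15,2,0,0,0],[-1,27,2,0,0,0],[-1,30,-8,0,0,0],[-1,31,-14,0,0,0],[-1,32,-19,0,0,0]]' 0
python3 - <<'E'
from lat import *
print(toL(env.state()["eef_pos"]),env.state()["ft_force"])
p,d=vision.read_camera("scene");cv2.imwrite("pics/s5.png",cv2.resize(p[190:290,260:393],None,fx=6,fy=6,interpolation=2))
for t,g,d in [(1.55,0,6),(1.4,0,5),(1.25,0,4),(1.1,0,2),(.95,0,1),(.8,6,0)]:
    p,M=press(t,g,d=d);print(t,p.round(1),go(p,M))
E
```

```text
t: 4.5
eef_pos: [583.6, 14.4, 154.2]
tcp_rot: [-1.572, 0.001, -1.664]
ft_force: [1.8, -0.1, -0.3]
opening: 0.006
[19.428 -0.056 72.323] [ 1.781 -0.137 -0.331]
1.55 [575.2  15.2 151.1] [ 0.   3.2 -7.9  0.1 -0.3 -0. ]
1.4 [566.6  15.9 146.5] [  0.1   7.8 -16.5   0.1  -0.3  -0. ]
1.25 [558.9  16.6 140.7] [  0.1  13.7 -24.2   0.1  -0.3  -0. ]
1.1 [552.3  17.2 134.8] [  0.2  19.6 -30.8   0.1  -0.3  -0. ]
0.95 [546.9  17.6 127. ] [  0.2  27.4 -36.1   0.1  -0.3  -0. ]
0.8 [542.9  18.  119.4] [  0.3  35.  -40.2   6.1  -0.4  -0. ]
```

View pics/s5.png

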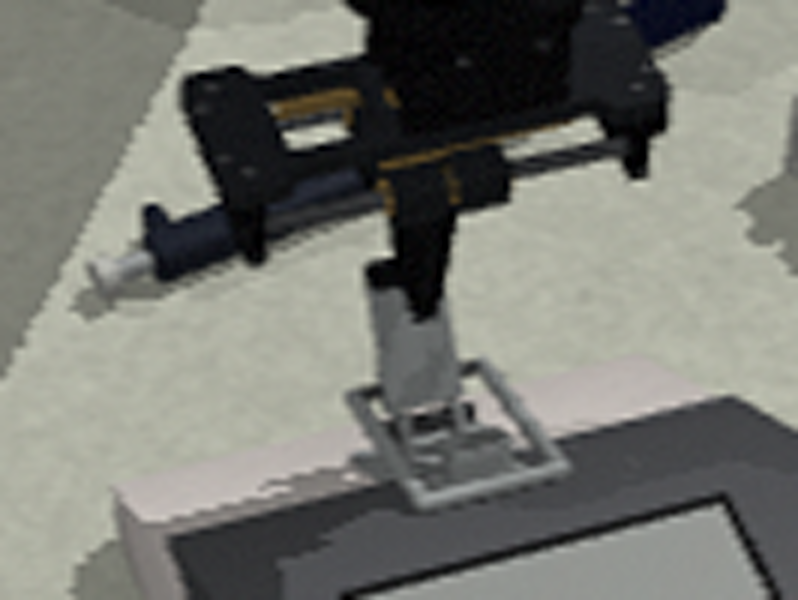

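The finger lies on the lever's lid side, with the ridge at (385,275) and 1.8 N of contact force. I'll go on along the arc.

```bash
python3 -m crank '[[0,3,-8,0,0,0],[0,7,-16,0,0,0],[0,12,-24,0,0,0],[0,18,-31,0,0,0],[0,26,-37,0,0,0]]' 0
python3 - <<'E'
from lat import *
print(toL(env.state()["eef_pos"]),env.state()["ft_force"])
p,d=vision.read_camera("scene");cv2.imwrite("pics/s6.png",cv2.resize(p[190:290,260:393],None,fx=6,fy=6,interpolation=2))
p,d=vision.read_camera("wrist");cv2.imwrite("pics/w6.png",p)
for t,g,d in [(.95,0,1),(.8,6,0),(.65,12,0),(.5,18,0),(.4,22,0),(.3,26,0)]:
    p,M=press(t,g,d=d);print(t,p.round(1),go(p,M))
E
```

```text
t: 5.05
eef_pos: [545.7, 18.0, 128.1]
tcp_rot: [-1.571, 0.001, -1.664]
ft_force: [4.2, 0.5, 2.3]
opening: 0.006
[-26.743   0.243  72.854] [4.247 0.534 2.262]
0.95 [546.9  17.6 127. ] [ 0.3  0.2  2.2  0.2 -0.4 -0. ]
0.8 [542.9  18.  119.4] [ 0.3  7.9 -1.8  6.2 -0.4 -0. ]
0.65 [540.1  18.2 110.2] [ 0.3 17.1 -4.5 12.2 -0.4 -0. ]
0.5 [538.6  18.4 100.6] [ 0.3 26.7 -6.  18.2 -0.4  0. ]
0.4 [538.3  18.4  94.1] [ 0.3 33.2 -6.3 22.2 -0.4  0. ]
0.3 [538.6  18.4  87.5] [ 0.3 39.7 -6.  26.2 -0.4  0. ]
```

View pics/s6.png

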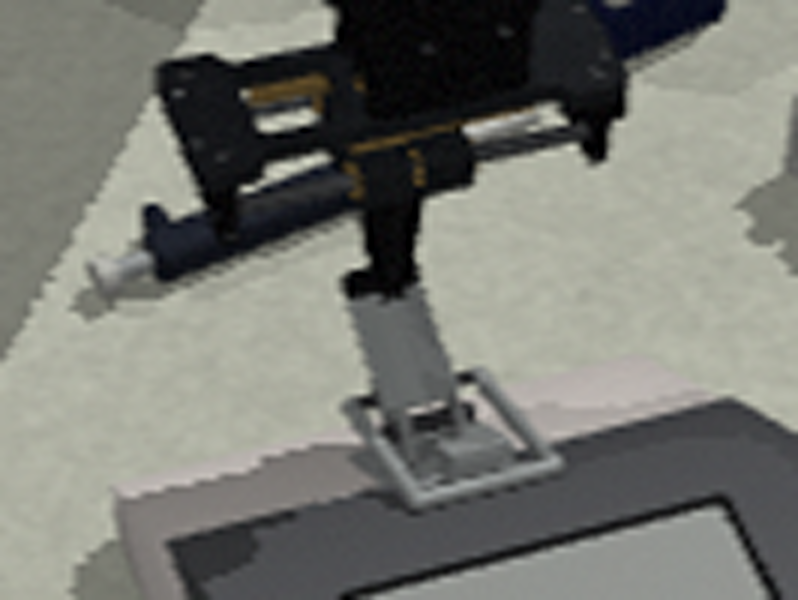

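View pics/w6.png

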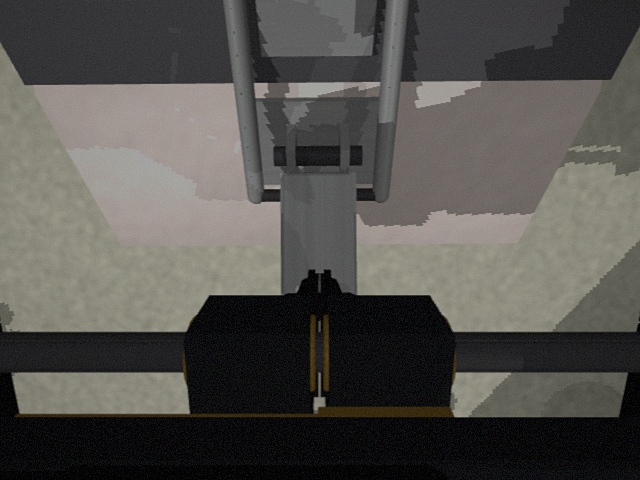

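```bash
python3 -m crank '[[0,9,0,6,0,0],[0,18,-2,12,0,0],[0,27,-3,18,0,0],[0,34,-3,22,0,0]]' 0
python3 - <<'E'
from lat import *
print(toL(env.state()["eef_pos"]),env.state()["ft_force"])
p,d=vision.read_camera("scene");cv2.imwrite("pics/s7.png",cv2.resize(p[190:290,260:393],None,fx=6,fy=6,interpolation=2))
for t,g,d in [(.4,22,0),(.3,26,0),(.2,30,0),(.1,34,0),(0,35,0)]:
    p,M=press(t,g,d=d,r=66);print(t,p.round(1),go(p,M))
E
```

```text
t: 5.55
eef_pos: [540.9, 18.5, 93.2]
tcp_rot: [-1.188, 0.001, -1.664]
ft_force: [0.9, -0.2, 1.5]
opening: 0.005
[-50.764   0.359  46.985] [ 0.937 -0.171  1.537]
0.4 [540.3  18.2  94.5] [ 0.4 -2.3  2.1  0.1 -0.3  0.1]
0.3 [540.5  18.2  88.1] [ 0.4  3.7 -0.1  4.1 -0.3  0.1]
0.2 [541.   18.2  81.7] [ 0.4  9.9 -2.   8.1 -0.3  0.1]
0.1 [542.   18.1  75.1] [ 0.4 16.4 -3.5 12.1 -0.3  0.1]
0 [541.   18.2  66.4] [ 0.4 24.  -7.8 13.1 -0.3  0.1]
```

View pics/s7.png

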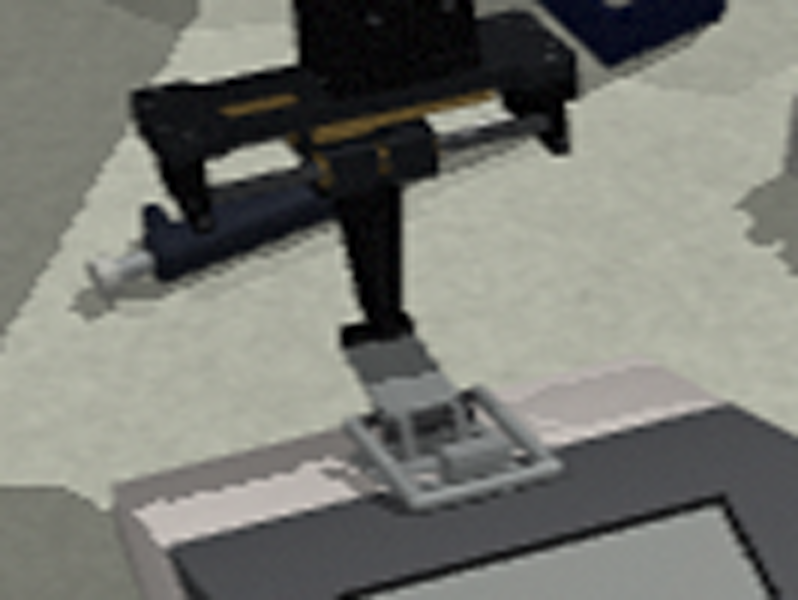

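```bash
python3 -m crank '[[0,5,0,4,0,0],[0,11,-2,8,0,0],[0,18,-4,12,0,0],[0,25,-7,13,0,0],[0,26,-7,13,0,0]]' 0
python3 - <<'E'
from lat import *
print(toL(env.state()["eef_pos"]),env.state()["ft_force"])
p,d=vision.read_camera("scene");cv2.imwrite("pics/s8.png",cv2.resize(p[190:290,260:393],None,fx=6,fy=6,interpolation=2))
E
```

```text
t: 6.1
eef_pos: [561.7, 13.9, 114.2]
tcp_rot: [-1.068, -0.051, -1.659]
ft_force: [0.4, 0.8, -0.2]
opening: 0.003
[-21.349  -2.446  52.031] [ 0.39   0.759 -0.179]
```

View pics/s8.png

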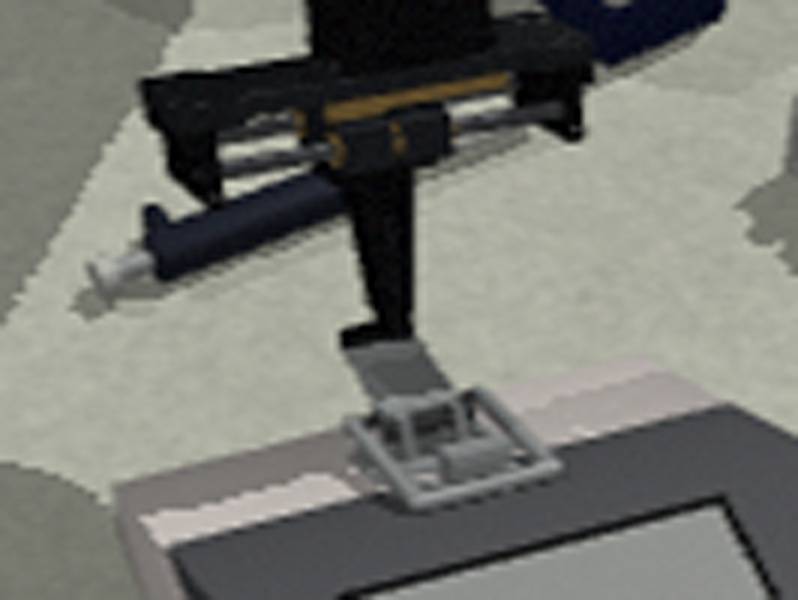

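The tool moved back and up instead of pressing, so a reach limit may be in play. I'll check the joints.

Run:
```python
from lat import *
s=env.state();print(s["joints"],s["eef_pos"],s["tcp_rot"],s["qvel"],s["ft_force"],s["t"],s["tau"])
```

```text
[-0.066  0.446  2.151 -0.957  0.069  2.519] [562.516  13.524 114.819] [-1.065 -0.053 -1.657] [ 0.     0.004  0.008  0.523 -0.008 -0.477] [ 0.611 -0.522  1.694] 6.15 [  0.474 -45.676 -12.751   4.603  -0.757  -3.677]
```

The wrist hit its j5 limit (0.069): the tool can't lean that far forward here. I'll go back to a nearly vertical tool and press that way.

Run:
```python
from lat import *
print(go(env.state()["eef_pos"]+[-8,0,25],pose(-5,5)))
```

```text
[  2.  -25.7   5.1 -24.    0.9   2.9]
```

```bash
python3 -m crank '[[2,-26,5,-8,0,1],[2,-26,5,-16,1,2],[2,-26,5,-24,1,3],[2,-26,5,-24,1,3]]' 0
python3 - <<'E'
from lat import *
print(env.state()["joints"])
p,d=vision.read_camera("scene");cv2.imwrite("pics/s9.png",cv2.resize(p[190:290,260:393],None,fx=6,fy=6,interpolation=2))
p,d=vision.read_camera("wrist");cv2.imwrite("pics/w9.png",p)
for t,g,d in [(.5,5,-8),(.4,5,0),(.3,5,0),(.2,5,0),(.1,5,0),(0,5,0)]:
    p,M=press(t,g,d=d,r=66);print(t,p.round(1),go(p,M))
E
```

```text
t: 6.55
eef_pos: [553.0, 16.0, 140.5]
tcp_rot: [-1.38, -0.031, -1.665]
ft_force: [-0.4, -0.4, -0.8]
opening: 0.005
[-0.074  0.425  1.942 -0.061  0.585  1.636]
0.5 [531.4  19.  106.4] [ -3.2  29.4 -31.5  -6.3  -0.3   1.9]
0.4 [527.8  19.3  91.4] [ -3.7  43.4 -38.1  -6.3  -0.3   1.9]
0.3 [527.1  19.4  84.6] [ -3.9  49.9 -40.1  -6.3  -0.3   1.9]
0.2 [528.3  19.3  78.1] [ -4.1  56.5 -40.2  -6.3  -0.3   1.9]
0.1 [530.3  19.1  71.8] [ -4.3  63.1 -39.4  -6.3  -0.3   1.9]
0 [533.   18.9  65.7] [ -4.6  69.6 -37.9  -6.3  -0.3   1.9]
```

View pics/s9.png

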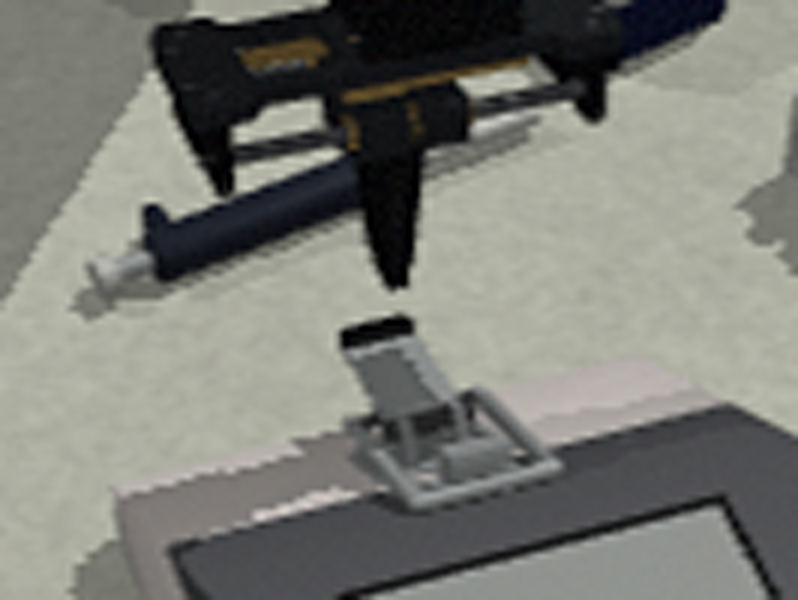

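View pics/w9.png

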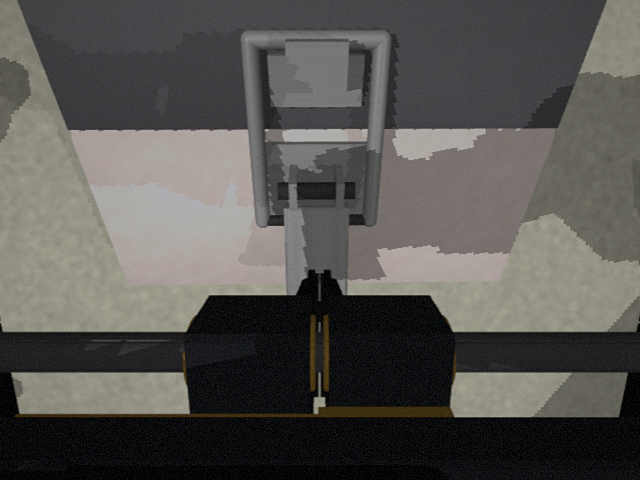

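Run:
```python
from lat import *
cs=vision.calibration("scene");q=hit(cs,322.7,245.5);print('ridge',q)
for t in(.3,.4,.5,.6):print(t,lev(t,68,9))
for t,g,d in [(.5,8,-10),(.4,8,0),(.3,8,0),(.2,8,0),(.1,8,0),(0,8,0),(0,8,4)]:
    p,M=press(t,g,d=d,r=64);print(t,p.round(1),go(p,M))
```

```text
ridge [-42.351   0.     48.599]
0.3 [-62.303   0.     44.693]
0.4 [-59.127   0.     50.77 ]
0.5 [-55.361   0.     56.499]
0.6 [-51.041   0.     61.824]
0.5 [536.   18.6 108.9] [ -3.2  27.8 -26.6  -3.3  -0.2   1.9]
0.4 [531.7  19.   91.7] [ -3.7  43.8 -34.2  -3.3  -0.2   1.9]
0.3 [529.6  19.2  84.9] [ -3.9  50.1 -37.6  -3.3  -0.2   1.9]
0.2 [530.2  19.1  78.5] [ -4.1  56.5 -38.2  -3.3  -0.2   1.9]
0.1 [532.1  18.9  72.4] [ -4.3  62.9 -37.5  -3.3  -0.2   1.9]
0 [534.7  18.7  66.5] [ -4.6  69.2 -36.1  -3.3  -0.2   1.9]
0 [535.3  18.7  62.5] [ -4.7  73.2 -36.4  -3.3  -0.2   1.9]
```

```bash
python3 -m crank '[[-3,5,-27,-3,0,2],[-3,28,-28,-3,0,2],[-4,40,-32,-3,0,2],[-4,44,-34,-3,0,2]]' 0
python3 - <<'E'
from lat import *
print(toL(env.state()["eef_pos"]),env.state()["ft_force"],env.state()["joints"])
p,d=vision.read_camera("scene");cv2.imwrite("pics/s10.png",cv2.resize(p[190:290,260:393],None,fx=6,fy=6,interpolation=2))
for t,g,d in [(.3,8,0),(.2,8,0),(.1,8,0),(0,8,0),(0,8,4)]:
    p,M=press(t,g,d=d,r=64);print(t,p.round(1),go(p,M))
E
```

```text
t: 7.05
eef_pos: [530.9, 19.0, 89.9]
tcp_rot: [-1.427, 0.0, -1.662]
ft_force: [0.0, -1.2, -1.6]
opening: 0.005
[-60.811  -0.027  49.98 ] [ 0.03  -1.178 -1.608] [-0.089  0.491  2.009 -0.     0.497  1.574]
0.3 [529.6  19.2  84.9] [ 0.1  4.8 -2.  -0.2 -0.2 -0. ]
0.2 [530.2  19.1  78.5] [ 0.1 11.3 -2.2 -0.2 -0.2 -0. ]
0.1 [532.1  18.9  72.4] [ 0.1 17.6 -1.3 -0.2 -0.2 -0. ]
0 [534.7  18.7  66.5] [ 0.  23.8  0.5 -0.2 -0.2 -0. ]
0 [535.3  18.7  62.5] [ 0.  27.8  0.5 -0.2 -0.2 -0. ]
```

View pics/s10.png

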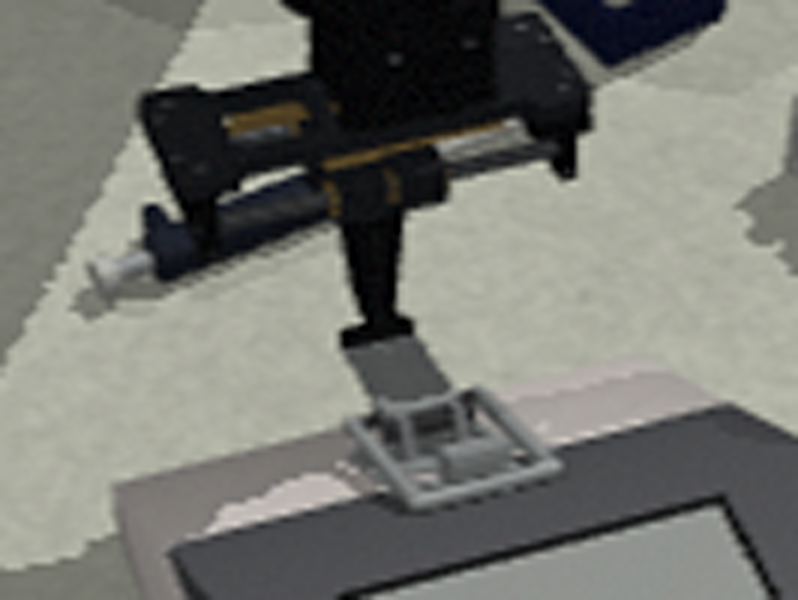

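Run:
```python
from lat import *
c=vision.calibration("wrist");p,d=vision.read_camera("wrist");cv2.imwrite("pics/w10.png",cv2.resize(p[80:380,120:520],None,fx=2,fy=2));P=cloud(c,d);np.save("pics/w10.npy",P)
for v in range(150,300,10):print(v,[toL(P[v,u]).round(1).tolist() for u in(295,343)])
```

```text
150 [[-6.2, 9.3, 23.0], [-5.9, -9.4, 23.5]]
160 [[-9.3, 9.3, 25.3], [-10.0, -9.5, 24.2]]
170 [[-14.0, 9.5, 25.0], [-13.1, -9.5, 26.5]]
180 [[-17.6, 9.6, 26.7], [-17.8, -9.6, 26.6]]
190 [[-21.6, 9.7, 28.0], [-21.7, -9.7, 28.0]]
200 [[-24.8, 9.8, 30.4], [-25.2, -9.7, 30.0]]
210 [[-28.8, 9.9, 31.8], [-29.0, -9.8, 31.7]]
220 [[-32.7, 10.0, 33.6], [-32.7, -9.8, 33.7]]
230 [[-37.5, 10.1, 34.4], [-36.9, -9.9, 35.2]]
240 [[-41.3, 10.2, 36.4], [-41.1, -9.9, 36.8]]
250 [[-45.5, 10.3, 38.0], [-46.1, -10.0, 37.6]]
260 [[-51.0, 10.5, 38.5], [-50.2, -10.1, 39.5]]
270 [[-54.3, 10.6, 41.3], [-55.0, -10.2, 40.8]]
280 [[-55.7, 10.4, 45.9], [-55.6, -10.0, 46.0]]
290 [[-59.4, 10.5, 48.2], [-59.9, -10.0, 47.9]]
```

View pics/w10.png

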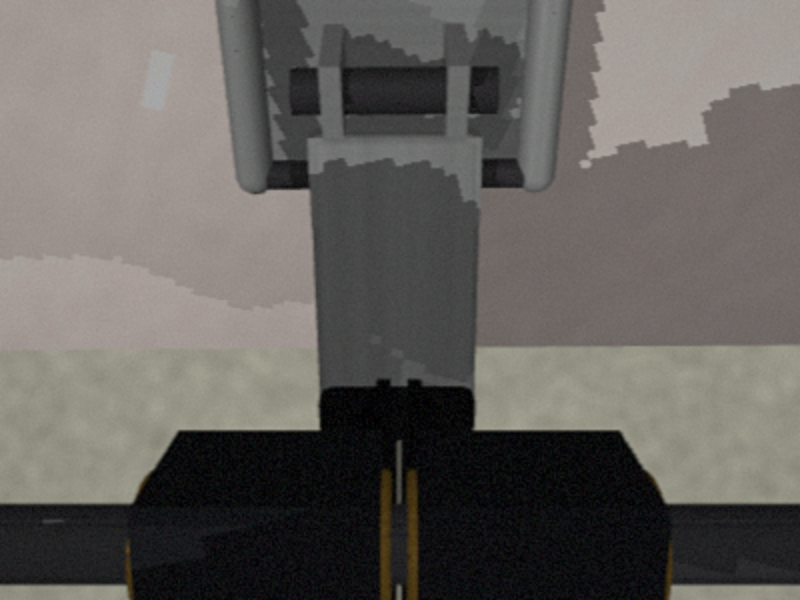

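The fingertips sit in the middle of the ridge and the lever is at about 0.39, measured from wrist depth. Pressing down now.

```bash
python3 -m crank '[[0,6,-1,0,0,0],[0,12,-1,0,0,0],[0,18,0,0,0,0],[0,24,2,0,0,0],[0,27,2,0,0,0]]' 0
python3 - <<'E'
from lat import *
print(toL(env.state()["eef_pos"]),env.state()["ft_force"],env.state()["joints"])
c=vision.calibration("wrist");p,d=vision.read_camera("wrist");cv2.imwrite("pics/w11.png",cv2.resize(p[80:380,120:520],None,fx=2,fy=2));P=cloud(c,d)
for v in range(150,300,20):print(v,[toL(P[v,u]).round(1).tolist() for u in(295,343)])
E
```

```text
t: 7.65
eef_pos: [537.4, 18.6, 65.5]
tcp_rot: [-1.426, 0.001, -1.662]
ft_force: [-20.0, 0.9, 59.5]
opening: 0.007
[-69.451   0.161  26.306] [-19.999   0.887  59.52 ] [-0.088  0.54   2.012  0.001  0.445  1.573]
150 [[-12.3, 9.1, 3.5], [-12.0, -9.0, 4.1]]
170 [[-10.4, 8.3, 20.1], [-10.4, -8.3, 20.2]]
190 [[-18.4, 8.7, 20.7], [-18.7, -8.5, 20.4]]
210 [[-28.1, 9.1, 19.9], [-28.1, -8.8, 20.1]]
230 [[-38.4, 9.6, 19.4], [-37.6, -9.1, 20.6]]
250 [[-49.4, 10.0, 19.2], [-48.9, -9.5, 19.8]]
270 [[-60.5, 10.5, 19.8], [-60.7, -9.9, 19.7]]
290 [[-67.3, 10.5, 25.0], [-66.5, -9.8, 25.9]]
```

View pics/w11.png

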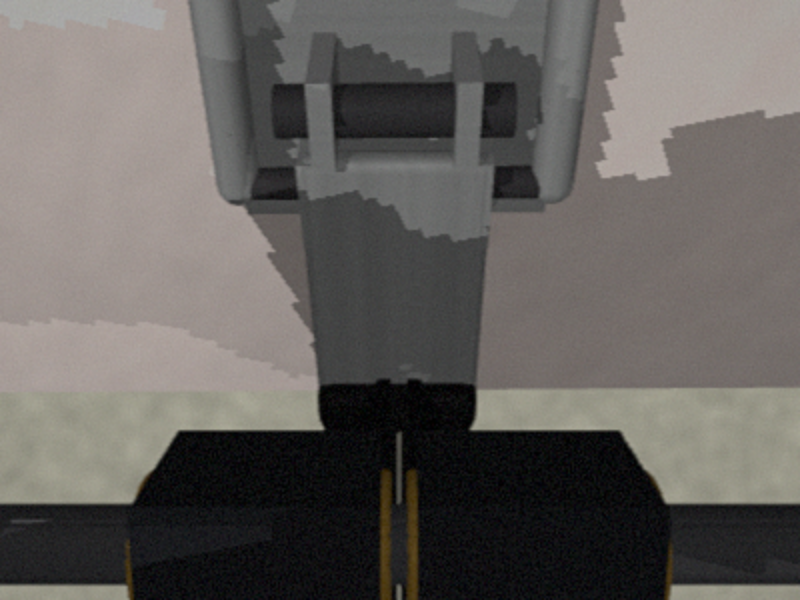

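The lever is flat: its blade reads z ≈ 20 along its whole length. I'm backing off straight away and then checking that it stays down.

```bash
python3 -m crank '[[0,-8,0,0,0,0],[0,-40,0,-4,0,0],[0,-80,0,-8,0,0],[0,-120,0,-8,0,0],[0,-120,0,-8,0,0]]' 0
python3 - <<'E'
from lat import *
print(env.state()["ft_force"],env.state()["joints"])
c=vision.calibration("wrist");p,d=vision.read_camera("wrist");cv2.imwrite("pics/w12.png",p);P=cloud(c,d)
np.save("pics/w12.npy",P)
p,d=vision.read_camera("scene");cv2.imwrite("pics/s12.png",cv2.resize(p[190:290,260:393],None,fx=6,fy=6,interpolation=2))
E
```

```text
t: 8.2
eef_pos: [521.6, 20.0, 188.6]
tcp_rot: [-1.558, 0.001, -1.662]
ft_force: [-0.8, -0.8, -0.8]
opening: 0.005
[-0.77  -0.752 -0.785] [-0.089  0.372  1.849  0.001  0.908  1.573]
```

View pics/w12.png

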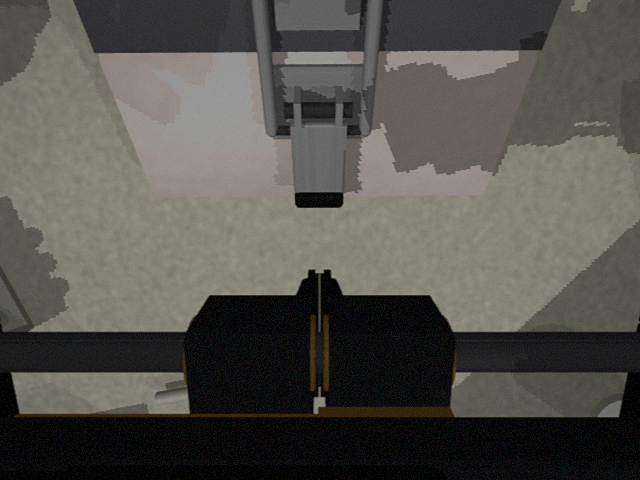

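View pics/s12.png

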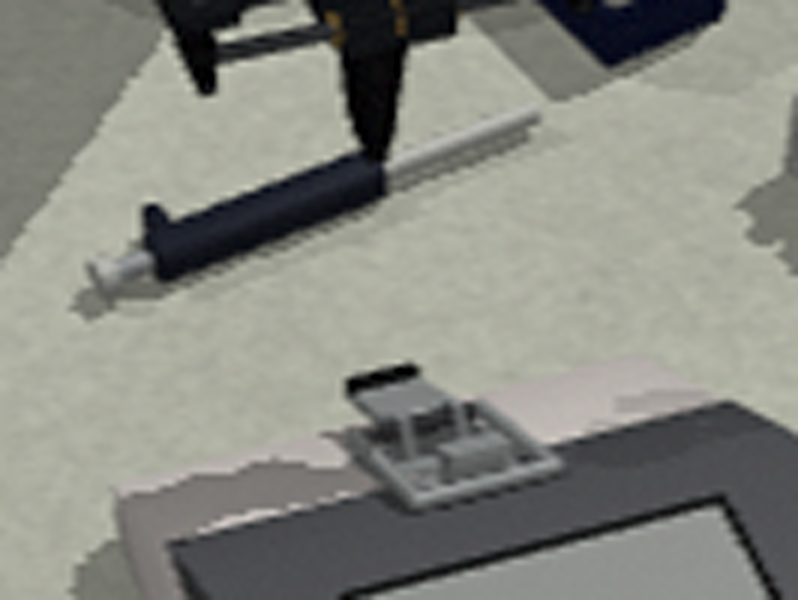

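Run:
```python
from lat import *
P=np.load("pics/w12.npy")
for v in (135,150,165,180,190,200):print(v,toL(np.nanmedian(P[v,305:335],0)).round(1))
Q=toL(P.reshape(-1,3)).reshape(P.shape)
for v in (10,20,30,40,46,56,65):print('lid row',v,np.nanmedian(Q[v,130:230],0).round(1),np.nanmedian(Q[v,400:500],0).round(1))
```

```text
135 [-13.8   0.   20.5]
150 [-25.2   0.4  20.5]
165 [-37.3   0.1  20.4]
180 [-50.4   0.2  20.2]
190 [-59.6   0.2  20.1]
200 [-64.1   0.2  25.3]
lid row 10 [51.4 72.4  2. ] [ 50.5 -68.4   1.4]
lid row 20 [46.3 73.4  1.8] [ 45.5 -69.    1.6]
lid row 30 [41.1 74.9  1.9] [ 40.2 -70.4   1.6]
lid row 40 [35.7 76.2  2. ] [ 34.9 -71.4   1.6]
lid row 46 [32.5 77.3  2.2] [ 31.6 -72.2   1.8]
lid row 56 [25.  79.7 -1.4] [ 24.4 -74.2  -1.1]
lid row 65 [20.6 80.5  0.4] [ 19.7 -75.4   0.1]
```

The latch checks out. The blade is level at z ≈ 20.3, the ridge reads 25.3, and the lid front is down to about 1.8 mm. In the wrist view the flat lever's ridge is at (319,200). On to the console.

Run:
```python
from lat import *
print(go([385,-350,250],pose(-2,0)))
```

```text
[ 380.9  -66.3 -100.3   -0.4   -3.2   -0. ]
```

```bash
python3 -m crank '[[381,-67,-100,0,-3,0],[381,-67,-100,0,-3,0],[381,-67,-100,0,-3,0],[381,-67,-100,0,-3,0],[381,-67,-100,0,-3,0]]' 0.75; python3 -m crank '[[170,-22,-45,0,0,0],[170,-22,-45,0,0,0],[170,-22,-45,0,0,0],[170,-22,-45,0,0,0]]' 0.75;  python3 - <<'E'
from lat import *
s=env.state();print(go([385,-350,250],pose(-2,0)),s["joints"],s["opening"])
c=vision.calibration("wrist");p,d=vision.read_camera("wrist");cv2.imwrite("pics/w13.png",p);np.save("pics/w13.npy",cloud(c,d));np.save("pics/w13c.npy",c["pose"])
E
```

```text
t: 8.8
eef_pos: [434.4, -213.0, 224.7]
tcp_rot: [-1.566, 0.002, -1.609]
ft_force: [1.3, 0.2, 0.4]
opening: 0.37
t: 9.2
eef_pos: [381.2, -384.1, 244.5]
tcp_rot: [-1.567, 0.003, -1.612]
ft_force: [0.7, 0.3, -0.1]
opening: 0.702
[-34.2  -5.4   2.4  -0.2  -0.3  -0.2] [-0.913  0.341  1.726  0.005  1.075  0.696] 0.702453064158032
```

View pics/w13.png

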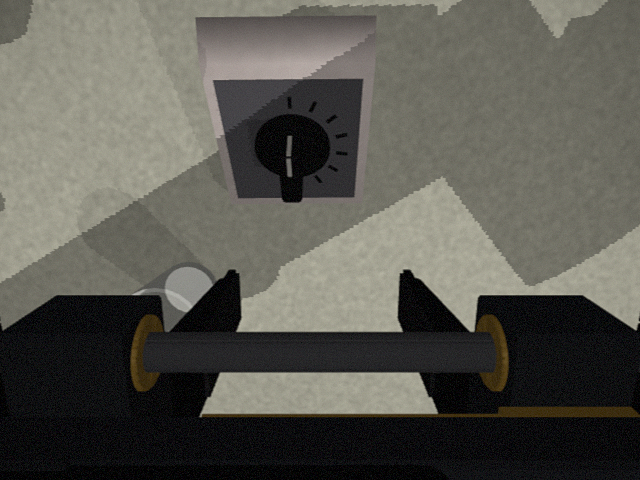

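The wrist view shows the knob's disc centred near (291,147), the pointer line from (290,135) to (290,178) aimed at the first mark at (290,102), and the beaker at (185,290). I'll fit the face and the knob.

Run:
```python
from lat import *
import m
P=np.load("pics/w13.npy");m.P=P;u,v=m.u,m.v
c0,n=m.rep('panel',((u>228)&(u<248)|(u>335)&(u<352))&(v>95)&(v<185))
h=(P-c0)@n
reg=(u>235)&(u<350)&(v>85)&(v<205)
top=reg&(h>20)
print('heights',np.nanpercentile(h[reg],[1,50,75,90,95,98,99.5]))
# knob top points: highest
hm=np.nanpercentile(h[top],99)
T=top&(h>hm-3)
Q=P[T];cen=Q.mean(0);print('top n',T.sum(),'height',hm,'cen',cen)
d=np.linalg.svd(Q-cen,full_matrices=False)[2][0];print('bar dir',d)
ex_=np.array([np.cos(np.radians(-1.8))*np.cos(np.radians(35)),np.sin(np.radians(-1.8))*np.cos(np.radians(35)),np.sin(np.radians(35))])
ey_=np.cross(n,ex_);s=(Q-cen)@ex_;w=(Q-cen)@ey_
print('extent',np.percentile(s,[1,99]),np.percentile(w,[1,99]))
D=reg&(h>3)&(h<15);Q=P[D];print('disc',D.sum(),Q.mean(0),np.percentile((Q-cen)@ex_,[1,99]),np.percentile((Q-cen)@ey_,[1,99]),np.median(h[D]))
ys,xs=np.where(T);print('px',xs.min(),xs.max(),ys.min(),ys.max())
# console edges
z=P[...,2]
for vv in(40,60,90,120,150,180):
    i=np.where((z[vv]>25)&(u[vv]>180)&(u[vv]<400))[0];print(vv,i[0],i[-1],P[vv,i[0]],P[vv,i[-1]])
```

```text
panel [ 439.142 -359.394   67.226] [-0.575  0.019  0.818] slope 35.0886555528628 az -1.88423535496476 0.5931085246143656 3034
heights [-17.631   0.366   4.154  24.169  41.44   42.194  42.827]
top n 908 height 43.34515196293324 cen [ 413.079 -363.602  100.185]
bar dir [-0.817  0.027 -0.576]
extent [-24.016  20.551] [-7.171  7.303]
disc 2580 [ 437.25  -365.287   75.61 ] [-26.307  26.764] [-28.125  28.439] 6.914187832594246
px 278 301 155 202
40 197 375 [ 509.064 -306.982  104.591] [ 504.239 -425.887  103.534]
60 199 375 [ 496.805 -306.482  102.885] [ 491.792 -425.85   102.954]
90 205 372 [ 478.159 -305.868   92.619] [ 473.257 -424.899   91.814]
120 212 369 [ 457.559 -305.284   78.592] [ 452.654 -424.226   75.863]
150 219 367 [ 434.165 -304.094   60.487] [ 429.152 -424.118   59.12 ]
180 226 364 [ 407.597 -303.559   43.292] [ 402.558 -422.934   41.964]
```

Run:
```python
import numpy as np
from scipy.optimize import least_squares
D=[(.4916,1.5595,1.0917,624.8,214.0,0),(.491,2.009,.497,np.hypot(530.9,19),89.9,.143),(.54,2.012,.445,np.hypot(537.4,18.6),65.5,.145),(.372,1.849,.908,np.hypot(521.6,20),188.6,.0128),(.341,1.726,1.075,np.hypot(381.2,384.1),244.5,.004),(.425,1.942,.585,np.hypot(553,16),140.5,.19)]
def f(x,q2,q3,g):
    a,b,d,L,q,e=x
    return e+a*np.sin(q2)+b*np.sin(q2+q3+q)+L*np.sin(g), d+a*np.cos(q2)+b*np.cos(q2+q3+q)-L*np.cos(g)
def res(x):
    r=[]
    for q2,q3,q5,R,z,g in D:
        F=f(x,q2,q3,g);r+=[F[0]-R,F[1]-z]
    return r+[x[5]/10]
s=least_squares(res,[450,400,300,300,0,0]);print(s.x,np.array(s.fun).round(1))
x=s.x
for g in (0,10,15,20,25,30,35):
    G=np.radians(g)
    # grasp with TCP 19 beyond grip along tool dir
    R,z=554.7+19*np.sin(G)*.98,89.4-19*np.cos(G)
    t=least_squares(lambda k:np.array(f(x,k[0],k[1],G))-[R,z],[.4,1.9]).x
    print(g,t,'j5',np.pi-G-t.sum())
```

```text
[5.87235241e+02 4.10222469e+02 1.85078599e+02 2.64796015e+02
 9.68570425e-02 3.81699639e+00] [-0.   0.1 -0.2  0.1  0.3 -0.2 -0.4  0.   0.3 -0.1 -0.1 -0.   0.4]
0 [0.58118267 1.87281482] j5 0.6875951630088233
10 [0.54450065 1.97989501] j5 0.44266406472368436
15 [0.53270188 2.03340491] j5 0.3136864750145878
20 [0.52612735 2.08653296] j5 0.17986648946003525
25 [0.52548865 2.13896765] j5 0.04080404345451649
30 [0.5315324  2.19035218] j5 -0.10389069994658229
35 [0.54500942 2.24027121] j5 -0.2545532181911483
```

The planar arm model fits to 0.4 mm. I'll build a full-joint model to check whether tilting to the console's normal and turning 75° stays in range.

```bash
cat > kin.py <<'E'
from lat import *
from scipy.optimize import least_squares
a_,b_,d_,L_,q_,e_=587.235,410.222,185.08,264.8,.09686,3.8
C=np.array([[-1,0,0],[0,0,1],[0,1,0]]).T.astype(float)
C=np.stack([[-1,0,0],[0,0,1],[0,1,0]],1).astype(float)
lo=np.array([-3.1,-.84,.05,-1.13,.06,-2.69]);hi=np.array([3.1,2.19,2.79,4.28,2.93,2.69])
def fk(j):
    r=e_+a_*np.sin(j[1])+b_*np.sin(j[1]+j[2]+q_);z=d_+a_*np.cos(j[1])+b_*np.cos(j[1]+j[2]+q_)
    M=R.from_euler('ZYZYZ',[j[0],j[1]+j[2],j[3],j[4],j[5]]).as_matrix()
    p=np.array([r*np.cos(j[0]),r*np.sin(j[0]),z])+L_*M[:,2]
    return p,M@C
def ik(p,M,j0):
    def f(j):
        P,Q=fk(j);return np.r_[(P-p)/100,R.from_matrix(Q.T@M).as_rotvec(),.0002*(j-j0)]
    s=least_squares(f,np.clip(j0,lo+1e-3,hi-1e-3),bounds=(lo,hi));return s.x,np.linalg.norm(s.fun[:6])
E
python3 - <<'E'
from kin import *
p,M=fk([-.066,.446,2.151,-.957,.069,2.519]);print(p,R.from_matrix(M).as_euler('xyz'))
j=np.array(env.state()["joints"])
p,M=fk(j);s=env.state();print(p,s["eef_pos"],R.from_matrix(M).as_euler('xyz'),s["tcp_rot"])
G=np.array([418.5,-363.8,89.4]);A=-1.9
def path(j,yaw0,gmax):
  for g in np.arange(0,gmax+1,5):
    D=pose(A,g)[:,1];j,e=ik(G+19*D-60*D,pose(A,g),j);
    print('hover g',g,j.round(2),round(e,4))
  for k in (40,20,0):
    j,e=ik(G+19*D-k*D,pose(A,gmax),j);
  print('grip',j.round(2),round(e,4))
  n=pose(A,35)[:,1]
  for tw in range(5,96,10):
    W=R.from_rotvec(n*np.radians(tw)).as_matrix();MM=W@pose(A,gmax)
    p=G+W@(19*D);j,e=ik(p,MM,j);print('tw',tw,j.round(2),round(e,4))
path(j,0,35)
print();path(j,0,20)
E
```

```text
Traceback (most recent call last):
  File "kin.py", line 9, in fk
    M=R.from_euler('ZYZYZ',[j[0],j[1]+j[2],j[3],j[4],j[5]]).as_matrix()
      ~~~~~~~~~~~~^^^^^^^^^^^^^^^^^^^^^^^^^^^^^^^^^^^^^^^^^
  File "scipy/spatial/transform/_rotation.pyx", line 1413, in scipy.spatial.transform._rotation.Rotation.from_euler
ValueError: Expected axis specification to be a non-empty string of upto 3 characters, got ZYZYZ
```

```bash
sed -i "s/M=R.from_euler('ZYZYZ'.*/M=(R.from_euler('ZYZ',[j[0],j[1]+j[2],j[3]])*R.from_euler('YZ',[j[4],j[5]])).as_matrix()/" kin.py
cat > pl.py <<'E'
from kin import *
p,M=fk([-.066,.446,2.151,-.957,.069,2.519]);print(p,R.from_matrix(M).as_euler('xyz'))
j=np.array(env.state()["joints"])
p,M=fk(j);s=env.state();print(p,s["eef_pos"],R.from_matrix(M).as_euler('xyz'),s["tcp_rot"])
G=np.array([418.5,-363.8,89.4]);A=-1.9
def path(j,gmax,flip=0):
  F=R.from_euler('y',flip,degrees=True).as_matrix()
  for g in np.arange(0,gmax+1,5):
    D=pose(A,g)[:,1];j,e=ik(G+19*D-60*D,pose(A,g)@F,j);
    print('hover g',g,j.round(2),round(e,4))
  for k in (40,20,0):
    j,e=ik(G+19*D-k*D,pose(A,gmax)@F,j);
  print('grip',j.round(2),round(e,4))
  n=pose(A,35)[:,1]
  for tw in range(5,96,10):
    W=R.from_rotvec(n*np.radians(tw)).as_matrix();MM=W@pose(A,gmax)@F
    p=G+W@(19*D);j,e=ik(p,MM,j);print('tw',tw,j.round(2),round(e,4))
if __name__=="__main__":
  path(j,35)
  print();path(j,20)
  j2=j.copy();j2[5]-=np.pi
  print('flip');path(j2,35,180)
E
python3 pl.py
```

```text
[560.359 -51.994 113.682] [-1.066 -0.053 -1.657]
[ 330.438 -429.235  244.808] [ 380.811 -386.585  244.653] [-1.567  0.002 -1.613] [-1.567  0.002 -1.613]
hover g 0 [-0.72  0.49  1.82  0.    0.82  0.89] 0.0
hover g 5 [-0.75  0.47  1.88  0.09  0.73  0.79] 0.0
hover g 10 [-0.78  0.45  1.93  0.2   0.64  0.67] 0.0
hover g 15 [-0.82  0.44  1.97  0.35  0.57  0.51] 0.0
hover g 20 [-0.85  0.43  2.02  0.54  0.5   0.29] 0.0
hover g 25 [-0.89  0.43  2.07  0.79  0.47  0.03] 0.0
hover g 30 [-0.93  0.44  2.12  1.06  0.47 -0.27] 0.0
hover g 35 [-0.97  0.45  2.16  1.32  0.5  -0.56] 0.0
grip [-0.91  0.57  2.14  1.56  0.46 -0.77] 0.0
tw 5 [-0.91  0.57  2.14  1.56  0.46 -0.68] 0.0
tw 15 [-0.91  0.57  2.14  1.56  0.46 -0.51] 0.0
tw 25 [-0.91  0.57  2.14  1.56  0.46 -0.33] 0.0
tw 35 [-0.91  0.57  2.14  1.56  0.46 -0.16] 0.0
tw 45 [-0.91  0.57  2.14  1.56  0.46  0.02] 0.0
tw 55 [-0.91  0.57  2.14  1.56  0.46  0.19] 0.0
tw 65 [-0.91  0.57  2.14  1.56  0.46  0.37] 0.0
tw 75 [-0.91  0.57  2.14  1.56  0.46  0.54] 0.0
tw 85 [-0.91  0.57  2.14  1.56  0.46  0.72] 0.0
tw 95 [-0.91  0.57  2.14  1.56  0.46  0.89] 0.0
[... 1077 characters left out ...]
83  0.42  2.04  0.44  0.46 -2.69] 0.1333
hover g 30 [-0.83  0.42  2.06  0.47  0.41 -2.69] 0.213
hover g 35 [-0.82  0.41  2.08  0.49  0.37 -2.69] 0.2938
grip [-0.77  0.53  2.05  0.52  0.29 -2.69] 0.3089
tw 5 [-0.78  0.53  2.05  0.59  0.32 -2.69] 0.2903
tw 15 [-0.81  0.54  2.04  0.74  0.37 -2.69] 0.2493
tw 25 [-0.84  0.54  2.05  0.88  0.4  -2.69] 0.2052
tw 35 [-0.87  0.55  2.06  1.02  0.42 -2.69] 0.1596
tw 45 [-0.89  0.56  2.08  1.17  0.44 -2.69] 0.1136
tw 55 [-0.9   0.56  2.1   1.32  0.45 -2.69] 0.0677
tw 65 [-0.91  0.57  2.13  1.48  0.45 -2.69] 0.022
tw 75 [-0.91  0.57  2.14  1.56  0.46 -2.6 ] 0.0
tw 85 [-0.91  0.57  2.14  1.56  0.46 -2.43] 0.0
tw 95 [-0.91  0.57  2.14  1.56  0.46 -2.25] 0.0
```

A full 35° tilt with a 75° turn is inside the ranges (j4 ≈ 1.5, j5 ≈ 0.46). I'll tilt well clear of the knob first.

```bash
cat > kn.py <<'E'
from lat import *
G=np.array([418.5,-363.8,89.4]);A=-1.9
def kp(k,g=35,tw=0):  # k: grasp point's distance out of the knob point
    D=pose(A,g)[:,1];D35=pose(A,35)[:,1]
    return G+19*D-k*D35,pose(A,g,tw)
E
python3 - <<'E'
from kn import *
for g in(0,9,18,27,35):print(g,go(*kp(110,g)),kp(110,g)[0])
E
```

```text
0 [-23.7  84.1 -26.7  -0.2  -0.5  -0.1] [ 355.441 -361.708  160.507]
9 [-23.7  83.9 -23.7   8.8  -0.5  -0.1] [ 358.412 -361.807  160.741]
18 [-23.7  83.2 -20.8  17.8  -0.5  -0. ] [ 361.309 -361.903  161.437]
27 [-23.7  82.1 -18.   26.8  -0.5   0. ] [ 364.062 -361.994  162.578]
35 [-23.7  80.7 -15.8  34.8  -0.5   0.1] [ 366.333 -362.069  163.943]
```

```bash
python3 -m crank '[[-24,15,-27,8,0,0],[-24,25,-24,16,0,0],[-24,30,-21,24,0,0],[-24,35,-18,30,0,0],[-24,35,-16,35,0,0]]' 0.6
python3 - <<'E'
from kn import *
s=env.state();print(s["joints"],s["ft_force"]);print(go(*kp(110)))
E
```

```text
t: 9.75
eef_pos: [365.3, -361.5, 208.0]
tcp_rot: [-0.955, 0.003, -1.615]
ft_force: [0.7, 0.9, 0.4]
opening: 0.6
[-1.201  0.276  2.121  0.944  0.713 -0.313] [0.665 0.91  0.43 ]
[  0.6  36.6 -24.6  -0.3  -0.6   0.2]
```

```bash
python3 -m crank '[[1,36,-25,0,-0.5,0],[1,56,-25,0,-0.5,0],[1,66,-25,0,-0.5,0],[1,66,-25,0,-0.5,0]]' 0.5
python3 - <<'E'
from kn import *
s=env.state();print(s["joints"],s["ft_force"],go(*kp(80)))
c=vision.calibration("wrist");p,d=vision.read_camera("wrist");cv2.imwrite("pics/w15.png",p);P=cloud(c,d)
print(proj(c,[G,G+12*-pose(A,35)[:,1]]))
import m
m.P=P;u,v=m.u,m.v
c0,n=m.rep('panel',((u>200)&(u<235)|(u>395)&(u<420))&(v>60)&(v<240))
np.save("pics/w15.npy",P)
E
```

```text
t: 10.15
eef_pos: [382.7, -362.0, 137.0]
tcp_rot: [-0.958, 0.002, -1.608]
ft_force: [0.5, -0.4, 0.4]
opening: 0.499
[-1.162  0.42   2.172  1.175  0.599 -0.574] [ 0.495 -0.437  0.373] [ 0.6 -1.4  2.  -0.1 -0.3  0. ]
[[320.442 251.258]
 [320.494 257.825]]
panel [ 511.494 -344.178   48.41 ] [0.403 0.284 0.87 ] slope 29.58007625559604 az -144.81602775946288 24.922098172479892 9790
```

View pics/w15.png

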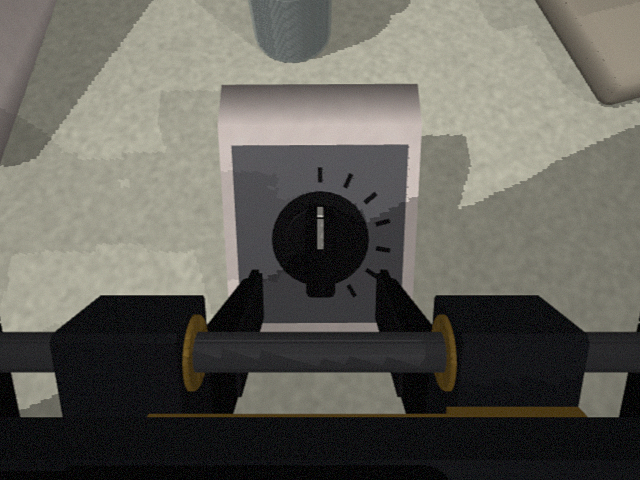

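Run:
```python
from kn import *
c=vision.calibration("wrist");P=np.load("pics/w15.npy");M=pose(A,35)
q=(P-G)@np.stack([M[:,2],-M[:,0],-M[:,1]],1)  # x up slope, y left, z out
for v in list(range(180,310,6)):print(v,q[v,320].round(1),q[v,310].round(1),q[v,300].round(1))
for u in range(262,380,6):print(u,q[262,u].round(1),end=' ')
```

```text
180 [ 36.    0.  -29.3] [ 35.8   6.1 -31. ] [ 36.1  12.  -28.7]
186 [ 32.4   0.  -28.9] [ 32.4   6.1 -29.3] [ 32.4  12.1 -28.9]
192 [ 29.3   0.1 -25.3] [ 28.8   6.1 -28.8] [ 28.6  12.2 -30.2]
198 [ 25.6   0.1 -25.8] [ 25.4   6.1 -26.9] [ 25.5  12.1 -26.5]
204 [ 22.4   0.1 -23.3] [ 22.    6.1 -25.6] [ 22.1  12.1 -25.3]
210 [23.1  0.1 -1.7] [21.8  5.8 -8.2] [ 18.3  12.2 -25.7]
216 [22.2  0.1  9.5] [22.2  5.4  9.3] [ 16.2  11.9 -18.5]
222 [19.6  0.2 12.3] [19.4  5.4 11.2] [ 12.6  12.  -18.2]
228 [16.2  0.2 11.7] [16.5  5.4 12.6] [  9.  12. -18.]
234 [13.4  0.2 13.2] [13.1  5.4 12. ] [  5.5  12.1 -17.5]
240 [10.1  0.2 13.1] [10.   5.5 12.4] [  1.8  12.1 -17.2]
246 [ 6.9  0.2 13.3] [ 6.8  5.5 12.8] [ -2.1  12.2 -18.1]
252 [ 3.2  0.2 12. ] [ 3.1  5.5 11.6] [ -6.1  12.3 -18.9]
258 [-0.   0.3 12.3] [-0.4  5.6 10.9] [ -9.8  12.4 -18.5]
264 [-3.6  0.3 11.6] [-3.   5.6 13.3] [-13.6  12.4 -18.3]
270 [-6.8  0.3 12. ] [-7.   5.7 11.5] [-17.4  12.5 -18.1]
276 [-10.4   0.3  11.5] [-10.7   5.7  10.7] [-24.   12.9 -25.7]
282 [-13.6   0.3  12.2] [-13.7   5.7  11.7] [-29.9  13.3 -30.6]
288 [-17.1   0.4  12. ] [-17.4   5.8  11.3] [-33.8  13.3 -30. ]
294 [-20.4   0.4  12.6] [-21.1   5.8  10.7] [-38.3  13.4 -30.9]
300 [-42.4   0.4 -30.5] [-42.2   6.9 -30. ] [-41.9  13.4 -29.6]
306 [-46.8   0.5 -30.8] [-46.1   7.  -29.5] [-45.8  13.4 -28.7]
262 [-16.1  37.2 -30.3] 268 [-16.1  33.3 -30.2] 274 [-15.8  29.4 -29.2] 280 [-14.9  25.3 -26.3] 286 [-14.8  21.5 -26. ] 292 [-12.1  17.2 -17.9] 298 [-12.   13.6 -17.6] 304 [-12.1  10.  -17.7] 310 [-2.3  5.6 12.1] 316 [-2.2  2.4 12.2] 322 [-2.4 -0.8 11.8] 328 [-2.5 -4.  11.7] 334 [-2.8 -7.2 10.8] 340 [-12.2 -11.8 -17.5] 346 [-12.5 -15.5 -18.5] 352 [-14.9 -19.7 -25.7] 358 [-15.3 -23.5 -26.8] 364 [-16.4 -27.6 -30.1] 370 [-16.6 -31.5 -30.5] 376 [-16.8 -35.4 -31.1]
```

The depth profile confirms the grip point to within about 1 mm: the bar spans ±22 mm with its top at +12, and the panel is at −30. The fingertips will stop 4 mm above the disc. Moving in.

```bash
python3 - <<'E'
from kn import *
print(go(*kp(5)))
E
python3 -m crank '[[0.5,20,2,0,0,0],[0.5,45,2,0,0,0],[0.5,65,2,0,0,0],[0.5,74,2,0,0,0],[0.5,74,2,0,0,0]]' 0.5
python3 - <<'E'
from kn import *
s=env.state();print(s["joints"],s["ft_force"],go(*kp(5)))
E
```

```text
[ 0.3 74.4  1.2 -0.2 -0.2  0.1]
t: 10.7
eef_pos: [427.0, -363.7, 77.9]
tcp_rot: [-0.958, 0.003, -1.607]
ft_force: [-1.2, 0.7, 0.2]
opening: 0.497
[-1.071  0.565  2.151  1.426  0.525 -0.776] [-1.162  0.666  0.217] [ 0.4 -0.3 -0.3 -0.1 -0.2 -0. ]
```

Close on the bar. The pads start 47 mm apart and the bar is 16 mm thick.

```bash
python3 -m crank '[[0,0,0,0,0,0],[0,0,0,0,0,0],[0,0,0,0,0,0],[0,0,0,0,0,0],[0,0,0,0,0,0]]' 0.1; python3 -m crank '[[0,0,0,0,0,0],[0,0,0,0,0,0]]' 0.1
python3 - <<'E'
from kn import *
s=env.state();print(s["ft_force"],s["moment"],go(*kp(5)))
p,d=vision.read_camera("wrist");cv2.imwrite("pics/w16.png",p)
E
```

```text
t: 11.2
eef_pos: [426.8, -364.0, 78.2]
tcp_rot: [-0.958, 0.002, -1.607]
ft_force: [-2.3, 0.7, 3.5]
opening: 0.166
t: 11.4
eef_pos: [426.8, -364.0, 78.3]
tcp_rot: [-0.958, 0.002, -1.607]
ft_force: [-1.1, -0.4, 0.7]
opening: 0.167
[-1.109 -0.383  0.67 ] [0.038 0.427 0.04 ] [ 0.1  0.1 -0.4 -0.1 -0.2  0. ]
```

View pics/w16.png

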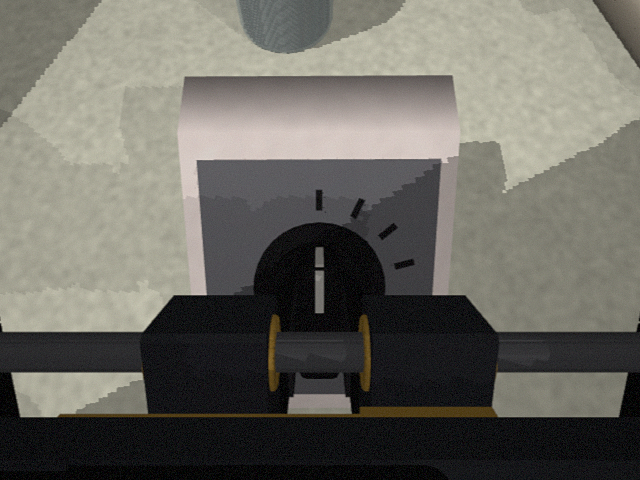

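The bar is gripped at opening 0.167 (16 mm), with the pointer at the first mark (319,200). Turning clockwise about tool +y.

```bash
python3 -m crank '[[0,0,0,0,6,0],[0,0,0,0,13,0],[0,0,0,0,20,0],[0,0,0,0,25,0],[0,0,0,0,25,0]]' 0.1
python3 - <<'E'
from kn import *
s=env.state();print(s["ft_force"],s["moment"],go(*kp(5)),go(*kp(5,35,75)),s["joints"])
E
```

```text
t: 11.95
eef_pos: [426.7, -364.6, 78.2]
tcp_rot: [-1.004, 0.247, -1.974]
ft_force: [-0.3, -4.0, -1.7]
opening: 0.166
[-0.264 -3.998 -1.678] [-0.494  0.707 -0.405] [ -0.4   0.1  -0.5  -0.1 -25.3   0.1] [-0.4  0.1 -0.5 -0.1 49.7 -0. ] [-1.072  0.564  2.151  1.426  0.524 -0.338]
```

```bash
python3 -m crank '[[0,0,0,0,7,0],[0,0,0,0,14,0],[0,0,0,0,20,0],[0,0,0,0,25,0],[0,0,0,0,25,0]]' 0.1
python3 - <<'E'
from kn import *
s=env.state();print(s["ft_force"],s["moment"],go(*kp(5,35,75)))
E
```

```text
t: 12.45
eef_pos: [426.3, -365.2, 77.9]
tcp_rot: [-1.148, 0.456, -2.383]
ft_force: [-2.3, -3.4, -2.6]
opening: 0.161
[-2.329 -3.397 -2.608] [-0.503  1.126 -0.472] [-0.9  0.1 -0.8 -0.2 24.7  0. ]
```

```bash
python3 -m crank '[[0,0,0,0,7,0],[0,0,0,0,14,0],[0,0,0,0,20,0],[0,0,0,0,24.7,0],[0,0,0,0,24.7,0]]' 0.1
python3 - <<'E'
from kn import *
s=env.state();print(s["ft_force"],s["moment"],go(*kp(5,35,75)))
p,d=vision.read_camera("wrist");cv2.imwrite("pics/w17.png",p)
E
```

```text
t: 12.95
eef_pos: [425.8, -365.5, 77.6]
tcp_rot: [-1.388, 0.585, -2.858]
ft_force: [-4.3, -3.8, -3.4]
opening: 0.167
[-4.284 -3.802 -3.414] [-0.272  1.259 -0.41 ] [-1.1  0.1 -1.2 -0.2  0.   0.1]
```

View pics/w17.png

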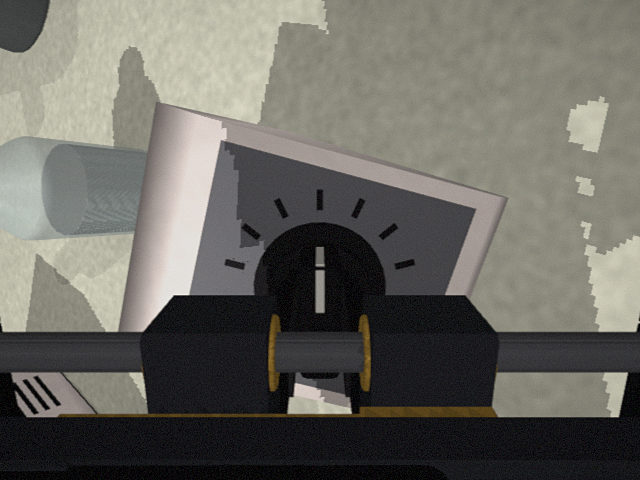

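The pointer is on the middle mark at (319,200), with three marks on each side, so it is three clicks from the first. Releasing and backing straight out.

```bash
python3 -m crank '[[0,0,0,0,0,0],[0,0,0,0,0,0],[0,0,0,0,0,0],[0,0,0,0,0,0]]' 0.5; python3 -m crank '[[0,-15,0,0,0,0],[0,-45,0,0,0,0],[0,-85,0,0,0,0],[0,-120,0,0,0,0],[0,-120,0,0,0,0]]' 0.5
python3 - <<'E'
from kn import *
s=env.state();print(s["ft_force"],s["joints"])
p,d=vision.read_camera("wrist");cv2.imwrite("pics/w18.png",p)
p,d=vision.read_camera("scene");cv2.imwrite("pics/s18.png",p)
E
```

```text
t: 13.4
eef_pos: [425.9, -365.4, 77.7]
tcp_rot: [-1.386, 0.585, -2.855]
ft_force: [-0.4, -0.4, -0.2]
opening: 0.447
t: 13.9
eef_pos: [356.1, -363.5, 179.0]
tcp_rot: [-1.38, 0.585, -2.852]
ft_force: [0.2, 0.4, 0.2]
opening: 0.498
[0.213 0.398 0.223] [-1.221  0.323  2.161  1.021  0.671  0.858]
```

View pics/w18.png

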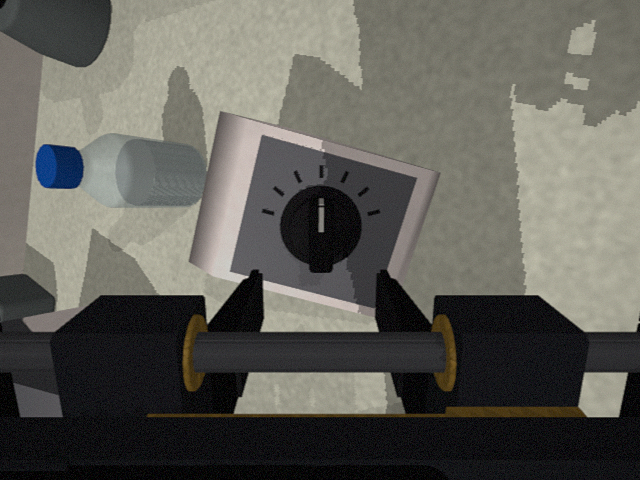

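View pics/s18.png

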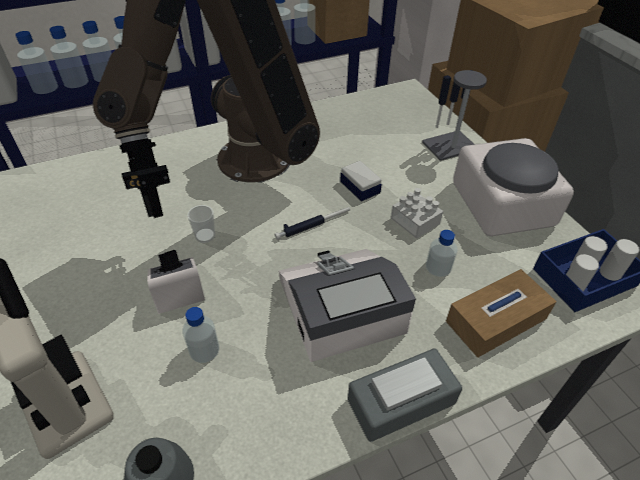

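The pointer stays on the middle mark at (321,170) and nothing else has moved in the scene view. I'll check the latch and bystanders once more from the top camera, then hand in.

Run:
```python
from lat import *
c=vision.calibration("top");p,d=vision.read_camera("top");cv2.imwrite("pics/t20.png",p)
a0=cv2.imread("pics/top0.png").astype(int);s0=cv2.imread("pics/scene0.png").astype(int);s1=cv2.imread("pics/s18.png").astype(int)
for n,(x0,y0,x1,y1) in dict(pipette=(240,300,340,330),rack=(135,235,195,300),tip=(180,330,225,395),bottleL=(155,160,205,205)).items():
    print(n,abs(p.astype(int)-a0)[y0:y1,x0:x1].mean().round(1))
for n,(x0,y0,x1,y1) in dict(bottleR=(180,300,222,365),bottleL=(425,228,460,278),beaker=(186,202,218,245)).items():
    print(n,abs(s1-s0)[y0:y1,x0:x1].mean().round(1))
Q=toL(cloud(c,d).reshape(-1,3)).reshape(480,640,3)
m=(abs(Q[...,1])<14)&(Q[...,0]>-58)&(Q[...,0]<-15)&(abs(Q[...,2])<120);print('lever blade z',np.median(Q[m][:,2]),np.percentile(Q[m][:,2],[10,90]),m.sum())
cv2.imwrite("pics/t20z.png",cv2.resize(p[80:330,240:560],None,fx=2.4,fy=2.4,interpolation=2))
```

```text
pipette 2.9
rack 4.5
tip 3.1
bottleL 2.6
bottleR 5.3
bottleL 5.0
beaker 5.9
lever blade z 19.816607320882742 [17.421 22.21 ] 245
```

View pics/t20z.png

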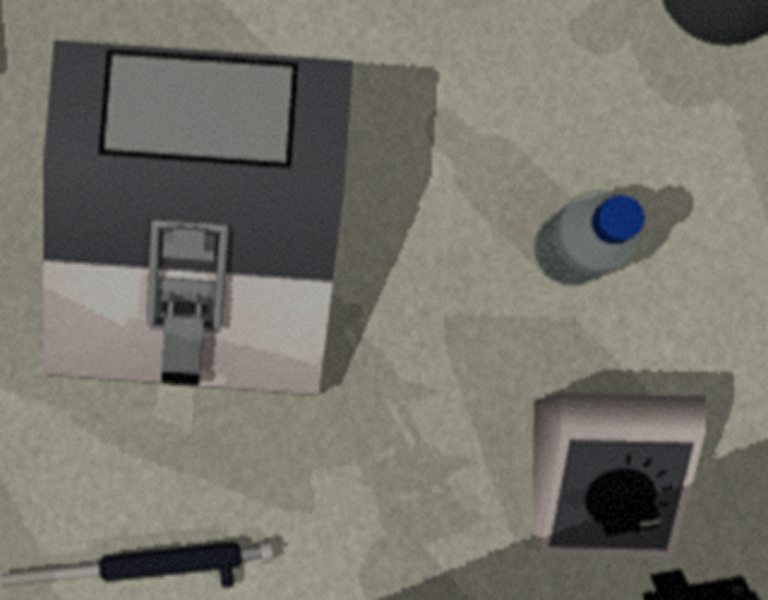

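The top view shows the loop around the keeper at (188,240), the lever flat down the slope with its ridge at (180,378), and the knob turned with its pointer to the right. Handing in.

```bash
python3 -c "
from cell import env,job
print(env.state()['t'],env.state()['ft_force']);print(job.job_done())"
```

```text
14.05 [-0.83609941  0.69960954 -0.81326246]
the job is handed in; nothing more can be done
None
```

The incubator is latched shut and the fan selector is on its third click. I handed the job in at about 14 s with the gripper clear of everything.

**What I did:** I pushed the wire loop over so it dropped behind the keeper. I then pressed the lever down over center with the shut fingertips, gripped the selector bar, turned it 75° clockwise and let go.

**Last checks:**
- **Lever:** it stayed flat by itself. The blade stood 20 mm off the face by wrist depth, and again by the top camera at the end.
- **Lid:** its front was drawn down to about 1.8 mm, as expected for a clamped lid.
- **Selector:** after release the pointer sat on the 4th of 7 marks, three clicks from the first.
- **Bystanders:** before-and-after pictures showed no visible shift of any of them.

**What went wrong on the way:**
- **Scene-camera estimate:** my first reading of the loop and lever was off by up to about 16 mm, and the wrist view corrected it.
- **First press:** the first try at the end of the lever press ran into a wrist joint limit and the tool backed away, so I redid it with a steeper tool.
- **Push force:** with the lever at its stop, the fingertips pushed with about 63 N for a moment. That is under the 120 N wrist limit. I took the 40 N limit to cover only the arm and the gripper's body, not the fingers.

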